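Put the punch stand together and fill it

ROBOT

A 7-joint arm with a two-finger parallel gripper is mounted at the origin on the work surface. World frame = base frame: x ahead of the robot, y to its left, z up, the work surface at z = 0. Lengths are in m, angles in rad, forces in N, time in s.
With the tool pointing down it reaches from about 0.425 to 0.875 m from the base axis. Payload 4.7 kg.
Tool frame: the origin (TCP) lies between the finger pads; the fingertips stand 14 mm ahead of it and the grasp point (between the pads) lies 5 mm behind it; z points along the fingers, y is the line along which they close (so a half turn about z gives the same grasp; the last joint's range is limited). The gripper opens to 87 mm and grips with 3 to 60 N. Pads are 19 mm wide; open, the fingers measure 117 mm over their backs; the gripper's body (75 mm by 190 mm) begins 51 mm behind the grasp point.
Start: joints at [-1.096, 0.321, -0.07, 1.45, 0.023, 1.371, -0.057], TCP at [0.289, 0.582, 0.2] pointing down, gripper open.
Joint ranges: [-2.86, 2.86], [-0.3, 2.09], [-1.38, 1.24], [0.06, 2.45], [-1.56, 4.7], [0.09, 2.05], [-2.69, 2.69]. Speed limits (rad/s): [2.57, 2.57, 3.14, 3.14, 3.14, 3.14, 3.14].

INTERFACE

Orientations are given as a rotation vector (axis times angle).
In Python, from bench import ctrl gives the robot as it stands.
- The arm moves only by the tool step_arm, never from a script. Its argument "commands" is a list of rows, each an object with "travel": the shift along the tool's x, y, z in m, a list of three; "turn": the turn, a rotation vector about the tool's x, y, z in degrees, a list of three. A call has 1 to 5 rows; each row is the pose to reach, as a shift and turn from the pose commanded when the call began, along the tool's axes at that moment; what a row does not reach only later rows make up. A row lasts 1/10 s, in which the tool goes at most 50 mm and 8.59 degrees, less where a joint would pass 70% of its speed; a pose out of reach is approached as far as the arm can. A call with a gripper value outside its range is refused whole. "gripper" is the opening, from 0 (shut) to 1 (fully open), set as the call begins (left out, the last holds). The fingers move at their own pace and stop on an object; "force" is the grip in N (left out, the last holds). Time passes only in rows, so rows that repeat a pose let the fingers close. It gives the time, the measured TCP pose, the force, the opening and the grip force at its end, in the units of the state.
- ctrl.get_state(): the state, without advancing time (a new reading comes with each control period).
- ctrl.get_image(name): name is "scene" or "top" or "wrist"; returns the picture (480x640x3 uint8, red, green, blue); there is no depth.
- ctrl.camera_model(name): a dict with "fx", "fy", "cx", "cy" (pixels), "k1" (the pictures are not rectified: a ray, as slopes to the right and down, at radius r is drawn at 1 + k1 r^2 times it, then the intrinsics apply), "R" (3x3) and "t" (3): a world point X has camera coordinates R X + t; the wrist camera has in their place "T_tool_cam" (4x4, takes a point from camera to tool coordinates, whose origin is the TCP and whose axes are the flange's). Camera axes: x right, y down, z forward; pixel columns grow to the right and rows downward; lengths in m; the calibration is good to about 2 mm. A picture is of the moment at which its call begins: read the wrist's pose just before it. camera_model takes no time and is no camera call.
- ctrl.close_job(): hands the job in; it is judged then, once.
The state is a dict: "time": time; "joint_positions": joint angles; "qd": joint speeds; "joint_torque": joint torques, N m; "position": TCP position; "tool_rot": TCP orientation; "ft_force": force on the tool from outside, world axes, zero at the start; "torque": the same for the moment, N m; "grip_width": opening from 0.0 (shut) to 1.0 (fully open); "grip_force": force on a finger pad.
Only numpy, scipy, OpenCV 4.12 (cv2) and the standard library are available. Lean on these libraries where they do the work, as an engineer would, in place of code of your own. Each camera call takes 0.05 s, during which the arm holds its last target. There are 200 camera calls.

TASK

Put together the leather punch stand and fill it: lay the loose holed board over the stand's posts and press it down until it has clicked under all four snap standoffs and lies flat on their shoulders, then drive both locking pins fully down with the mallet. Set the mallet back on its rubber pad and stand every punch from the wooden block tip-down in the stand, one to a hole. Do not push the pins down with the fingers, and knock over none of the bottles and jars.

Things in the scene. Friction and masses are not known exactly. Their poses are not given: they have to be found in the camera images.
- stand: Fixed plywood base 90 x 250 x 9 mm, long side along its own y; origin under its centre, z up. On it four white snap standoffs at x = +-21, y = +-104 mm and two locking posts (11 mm thick, 60 mm high) with drive pins at x = 0, y = +-74 mm. The board's holes fit over all six. Seated, its underside is 49 to 50 mm and its top 57 to 58 mm up. The punches stand on the base, 9 mm up.
- standoff0 (a point): One of the four like standoffs, at x = -21, y = -104 mm of the stand: centre of its shoulder, 49 mm up. A 15 mm thick white nylon pillar; above the shoulder two sprung prongs, barbs 13 mm across 60 mm up, tip 69 mm up. An unpressed board rests on the tips, underside about 63 mm up. Snapping takes about 8 N each, so 13 to 18 N pressed midway between the two of one end.
- board: Loose plywood board 64 x 236 x 8 mm, 100 g, the same either way round; starts flat on the bench; origin at the centre of its underside, long side along its own y. Holes: four of 10 mm at x = +-21, y = +-104 (standoffs), two of 16 mm at x = 0, y = +-74 (locking posts), four of 18 mm at x = 0, y = +-16 and +-48 mm (punches). Clear spots to press on: x = 0, y = +-104.
- corner0 (a point): Centre of the board's standoff hole at x = -21, y = -104 mm of the board, at half its thickness; 53 to 54 mm above the stand's origin when snapped home there, higher when not (about 67 mm before pressing).
- corner1 (a point): Centre of the board's standoff hole at x = +21, y = -104 mm of the board, at half its thickness; 53 to 54 mm above the stand's origin when snapped home there, higher when not (about 67 mm before pressing).
- corner2 (a point): Centre of the board's standoff hole at x = -21, y = +104 mm of the board, at half its thickness; 53 to 54 mm above the stand's origin when snapped home there, higher when not (about 67 mm before pressing).
- corner3 (a point): Centre of the board's standoff hole at x = +21, y = +104 mm of the board, at half its thickness; 53 to 54 mm above the stand's origin when snapped home there, higher when not (about 67 mm before pressing).
- pin_a (a joint): Grey drive pin in the locking post at y = -74 mm of the stand: 0 = up, 0.010 m = fully down, head on the post. Moves down against 10 to 12 N (more at speed) and stays where it is driven. Starts within 2 mm of the top.
- pin_a_top (a point): Top centre of that pin's 10 mm round head: 74 mm above the bench when up, 64 mm when fully down.
- pin_b (a joint): The same at y = +74 mm of the stand.
- pin_b_top (a point): Top centre of that pin's head, as for the other.
- mallet: Mallet, 400 g: white cylindrical head 52 mm across and 76 mm tall, standing on its flat striking face with its wooden handle level; origin at the centre of that lower face, z up along the head, handle toward its own -x.
- mallet_grip (a point): Centre of the handle 46 mm behind the head's axis, 38 mm above the lower face; the handle there is 22 mm wide (y) and 24 mm tall, and runs from 26 to 170 mm behind the axis. The balance point is about 12 mm behind the head's axis.
- mallet_head (a point): Centre of the mallet's head (on its axis, 38 mm above the lower face).
- pad: Fixed black rubber pad 220 x 120 x 8 mm on which the mallet stands; origin under its centre, long side along its own x.
- block: Fixed wooden block 60 x 190 x 36 mm holding the punches; origin under its centre, long side along its own y; four 17 mm holes, 28 mm deep, at x = 0, y = -63, -21, 21, 63 mm.
- punch1: Round steel drive punch, 115 mm long, 14 mm thick, 120 g, tapering over its lowest 24 mm to a 9 mm tip; starts upright, tip down, in the block; origin at the centre of the tip, z along the shank to the head. All alike; two to four of them are there.
- punch2: Round steel drive punch, 115 mm long, 14 mm thick, 120 g, tapering over its lowest 24 mm to a 9 mm tip; starts upright, tip down, in the block; origin at the centre of the tip, z along the shank to the head. All alike; two to four of them are there.
- punch3: Round steel drive punch, 115 mm long, 14 mm thick, 120 g, tapering over its lowest 24 mm to a 9 mm tip; starts upright, tip down, in the block; origin at the centre of the tip, z along the shank to the head. All alike; two to four of them are there.
- punch4: Round steel drive punch, 115 mm long, 14 mm thick, 120 g, tapering over its lowest 24 mm to a 9 mm tip; starts upright, tip down, in the block; origin at the centre of the tip, z along the shank to the head. All alike; two to four of them are there.
- dye1: Bystander: amber dye jar, 44 mm across, 85 mm tall; origin under its centre.
- dye2: Bystander: grey dye jar, 44 mm across, 85 mm tall; origin under its centre.
- water: Bystander: clear water bottle, 64 mm across, 210 mm tall; origin under its centre.
- paste: Bystander: white paste jar, 70 mm across, 55 mm tall; origin under its centre.
Mind the look-alikes: they are no part of the job. What is shaped like the punch2 but blue or turquoise is not meant.

How it is judged:
By the outcome, as a careful person would: the job done as asked, in the order asked, and still so for the second after the job is handed in, with the robot touching nothing.
Of punch1, punch2, punch3, punch4 only 2 to 4 are there at a start; the rules pass over those that are not, and their reading is None.
At some moment in a run one of board, mallet may be knocked a few centimetres aside while the robot is not near it.
It also fails if it takes over 208 s, if anything falls off the work surface, if the arm or the gripper's body presses on something with over 40 N, if the wrist force passes 120 N, or if a joint passes its speed limit or range.

## Working session

There is one attempt and no reset: what is moved stays moved. The work goes in short steps, Python scripts to look and compute and a tool call to move; the robot and the scene stay as the last step left them, time stands still between calls to the robot, and variables do not carry over. Pictures are saved under pics/ and viewed, at most 14 in all, crops included, and the job is handed in when it is done.

Besides the shell and the picture viewer there is one more tool, called after "Emit:" as name(argument=value, ...) on one line, values as JSON. step_arm: Moves the arm, as the interface text tells. Its arguments: {"type":"object","properties":{"commands":{"type":"array"},"gripper":{"type":"number"},"force":{"type":"number"}},"required":["commands"]}

```bash
ls; mkdir -p pics; python3 - <<'E'
from bench import ctrl
import cv2,numpy as np,json
s=ctrl.get_state();print({k:np.round(v,3).tolist() for k,v in s.items()})
for n in("scene","top"):
    im=ctrl.get_image(n);cv2.imwrite(f"pics/{n}0.png",im[:,:,::-1])
for n in("scene","top","wrist"):
    print(n,{k:np.round(v,4).tolist() for k,v in ctrl.camera_model(n).items()})
E
```

```text
pics
{'time': 0.0, 'joint_positions': [-1.096, 0.322, -0.07, 1.452, 0.023, 1.371, -0.057], 'qd': [-0.0, 0.001, 0.001, -0.0, 0.0, -0.002, -0.0], 'joint_torque': [-0.0, -49.129, -0.404, -31.254, -0.064, 0.043, 0.0], 'position': [0.289, 0.582, 0.199], 'tool_rot': [-0.717, -3.058, 0.003], 'ft_force': [1.071, 0.5, -0.524], 'torque': [-0.034, 0.002, 0.032], 'grip_force': 0.0, 'grip_width': 1.003}
scene {'fx': 541.1647, 'fy': 541.1647, 'cx': 323.5744, 'cy': 247.2936, 'k1': -0.0693, 'R': [[-0.495, 0.8689, 0.0083], [0.4967, 0.2908, -0.8178], [-0.7129, -0.4007, -0.5755]], 't': [0.3082, -0.2429, 1.8723]}
top {'fx': 454.7797, 'fy': 454.7797, 'cx': 320.5214, 'cy': 244.8834, 'k1': 0.041, 'R': [[-0.0215, -0.9998, 0.0047], [-0.993, 0.0208, -0.1164], [0.1163, -0.0072, -0.9932]], 't': [0.0137, 0.5908, 1.184]}
wrist {'fx': 338.6241, 'fy': 338.6241, 'cx': 316.8847, 'cy': 237.9331, 'k1': -0.0477, 'T_tool_cam': [[0.0019, -0.9525, -0.3044, 0.0843], [1.0, 0.002, 0.0002, 0.0014], [0.0004, -0.3044, 0.9525, -0.1844], [0.0, 0.0, 0.0, 1.0]]}
```

View pics/top0.png

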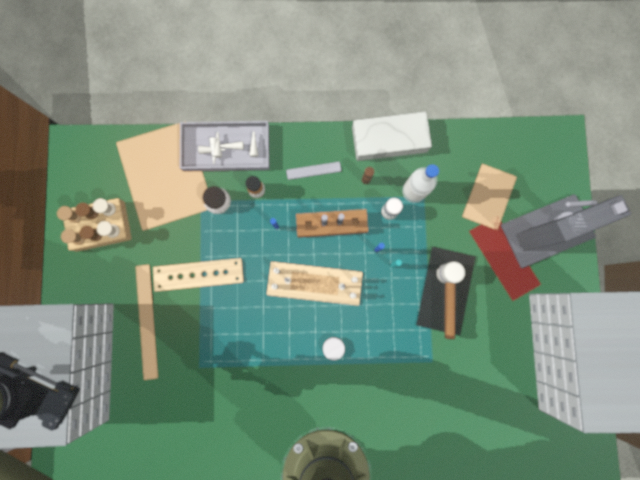

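View pics/scene0.png

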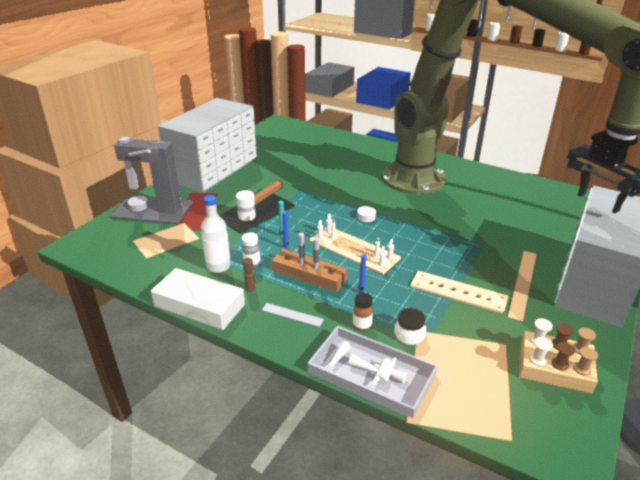

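```bash
cat > h.py <<'E'
import numpy as np,cv2
from scipy.spatial.transform import Rotation as Ro
from bench import ctrl
def cam(n,s=None):
    m=ctrl.camera_model(n);K=np.array([[m["fx"],0,m["cx"]],[0,m["fy"],m["cy"]],[0,0,1]]);d=np.array([m["k1"],0,0,0,0.])
    if n=="wrist":
        s=s or ctrl.get_state();T=np.eye(4);T[:3,:3]=Ro.from_rotvec(s["tool_rot"]).as_matrix();T[:3,3]=s["position"]
        W=T@np.array(m["T_tool_cam"]);R=W[:3,:3].T;t=-R@W[:3,3]
    else: R=np.array(m["R"]);t=np.array(m["t"])
    return K,d,R,t
def p2w(C,px,z):
    K,d,R,t=C;px=np.array(px,float).reshape(-1,1,2)
    u=cv2.undistortPoints(px,K,d)[:,0];r=np.c_[u,np.ones(len(u))]@R;o=-R.T@t
    z=np.broadcast_to(z,len(r));return o+r*((z-o[2])/r[:,2])[:,None]
def w2p(C,X):
    K,d,R,t=C;return cv2.projectPoints(np.array(X,float).reshape(-1,1,3),cv2.Rodrigues(R)[0],t,K,d)[0][:,0]
def crop(im,x0,y0,x1,y1,f,name):
    c=cv2.resize(im[y0:y1,x0:x1,::-1],None,fx=f,fy=f,interpolation=cv2.INTER_CUBIC)
    cv2.imwrite("pics/"+name,c)
def rel(xyz,yaw=None):
    "shift/turn in tool axes from current pose to TCP xyz, tool down, tool y axis at world angle yaw (deg)"
    s=ctrl.get_state();A=Ro.from_rotvec(s["tool_rot"])
    d=A.inv().apply(np.array(xyz)-s["position"]);out=[np.round(d,4).tolist()]
    if yaw is not None:
        best=None
        for k in(0,180):
            y=np.radians(yaw+k);Y=np.array([np.cos(y),np.sin(y),0]);Z=np.array([0,0,-1.]);X=np.cross(Y,Z)
            B=A.inv()*Ro.from_matrix(np.c_[X,Y,Z]);v=np.degrees(B.as_rotvec())
            out.append(np.round(v,2).tolist())
    print(out);return out
def show():
    s=ctrl.get_state();A=Ro.from_rotvec(s["tool_rot"]).as_matrix()
    print(round(s["time"],2),np.round(s["position"],4),"toolx",np.round(A[:,0],3),"tooly",np.round(A[:,1],3),"z",np.round(A[:,2],3),"F",np.round(s["ft_force"],1),"g",round(s["grip_width"],3),round(s["grip_force"],1),"q7",np.round(s["joint_positions"],2).tolist())
E
python3 - <<'E'
from h import *
show()
im=cv2.imread("pics/top0.png")[:,:,::-1]
a=cv2.resize(im[195:315,145:385],None,fx=3.3,fy=3.3,interpolation=2);b=np.zeros((600,800,3),np.uint8);b[:396,:792]=a
m=im[240:345,415:480];m=np.rot90(m);m=cv2.resize(m,None,fx=3,fy=3,interpolation=2);b[400:400+m.shape[0],:m.shape[1]]=m[:200]
sc=cv2.imread("pics/scene0.png")[205:295,255:405,::-1];sc=cv2.resize(sc,None,fx=2.2,fy=2.2,interpolation=2);b[400:400+sc.shape[0],400:400+sc.shape[1]]=sc
cv2.imwrite("pics/c1.png",b[:,:,::-1])
C=cam("top")
for n,p,z in[("stand",(314,284),.03),("blockctr",(332,223),.036),("board",(198,274),.008),("mhead",(453,272),.084),("mhandle",(450,335),.046),("pad",(446,289),.008)]:print(n,p2w(C,[p],z).round(3))
E
```

```text
0.1 [0.2888 0.5817 0.1987] toolx [-0.896  0.445 -0.   ] tooly [ 0.445  0.896 -0.002] z [-0.001 -0.002 -1.   ] F [-0.2  0.1 -0.3] g 0.998 0.0 q7 [-1.1, 0.32, -0.07, 1.45, 0.02, 1.37, -0.06]
stand [[0.487 0.021 0.03 ]]
blockctr [[ 0.649 -0.031  0.036]]
board [[0.522 0.334 0.008]]
mhead [[ 0.509 -0.334  0.084]]
mhandle [[ 0.348 -0.328  0.046]]
pad [[ 0.467 -0.335  0.008]]
```

View pics/c1.png

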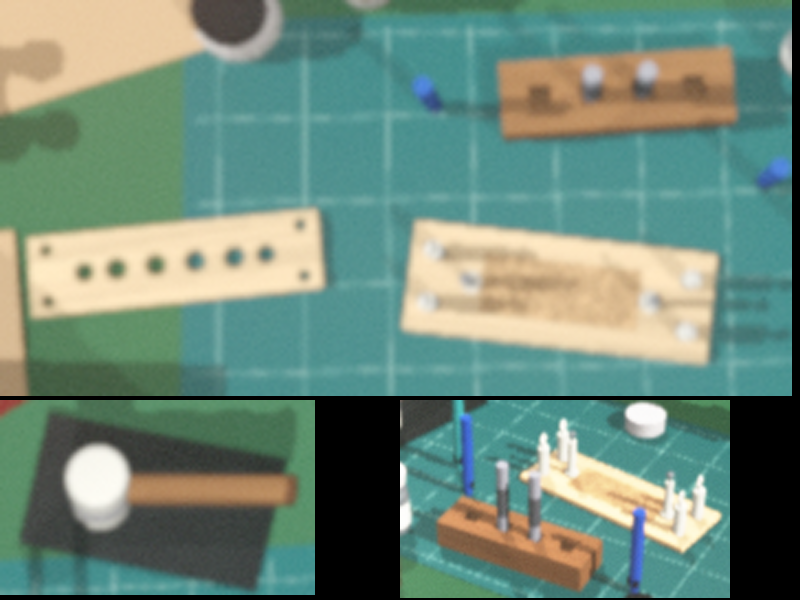

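Candidates in the top view are the grey punches at (324,218) and (341,217), blue rods at (275,223) and (380,246), and a turquoise rod at (398,262). The two grey ones in the block's middle holes are meant. The holed board is at (198,274), distinct from the plain strip at (148,320) and the plate at (160,175).

```bash
python3 - <<'E'
from h import *
C=cam("top")
f=lambda L:[(145+x/3.3-.35,195+y/3.3-.35) for x,y in L]
for n,L,z in[("board",[(25,237),(318,208),(327,290),(32,319)],.008),("stand",[(414,219),(720,254),(710,365),(401,331)],.009),("block",[(498,61),(734,46),(736,123),(502,139)],.036),("punch heads",[(592,72),(647,69)],.123),("pins",[(470,279),(650,301)],.074)]:
    w=p2w(C,f(L),z)[:,:2]
    print(n,w.mean(0).round(4),"edges",[np.round(np.linalg.norm(w[i]-w[i-1]),3) for i in range(len(w))])
    e=w[0]-w[1];print("   ang of +y-ish edge deg",np.degrees(np.arctan2(e[1],e[0])).round(2), w.round(4).tolist())
m=lambda L:[(415+ (65-1-y/3)*0+0,0) for x,y in L]
g=lambda x,y:(480-1-(y-400)/3,240+x/3)
w=p2w(C,[g(97,470)],.084);print("mallet head top",w.round(3));print("handle",p2w(C,[g(130,489),g(290,489)],.058).round(3))
print("pad",p2w(C,[g(50,412),g(300,462),g(255,590),g(22,543)],.008).round(3).tolist())
rel([.52,.334,.2],90-4)
E
```

```text
board [0.5206 0.3339] edges [np.float64(0.067), np.float64(0.24), np.float64(0.068), np.float64(0.24)]
   ang of +y-ish edge deg 94.47 [[0.5449, 0.457], [0.5635, 0.2182], [0.4959, 0.2108], [0.4779, 0.4498]]
stand [0.4901 0.019 ] edges [np.float64(0.092), np.float64(0.254), np.float64(0.091), np.float64(0.254)]
   ang of +y-ish edge deg 82.25 [[0.5527, 0.1391], [0.5185, -0.1124], [0.4282, -0.1013], [0.4611, 0.1504]]
block [ 0.6506 -0.0305] edges [np.float64(0.064), np.float64(0.193), np.float64(0.064), np.float64(0.191)]
   ang of +y-ish edge deg 92.5 [[0.6784, 0.0666], [0.6869, -0.1267], [0.6232, -0.1262], [0.614, 0.0643]]
punch heads [ 0.6527 -0.0294] edges [np.float64(0.042), np.float64(0.042)]
   ang of +y-ish edge deg 91.98 [[0.652, -0.0086], [0.6534, -0.0503]]
pins [0.4895 0.0194] edges [np.float64(0.141), np.float64(0.141)]
   ang of +y-ish edge deg 81.83 [[0.4995, 0.0892], [0.4795, -0.0504]]
mallet head top [[ 0.508 -0.341  0.084]]
handle [[ 0.481 -0.331  0.058]
 [ 0.345 -0.323  0.058]]
pad [[0.553, -0.419, 0.008], [0.332, -0.36, 0.008], [0.373, -0.249, 0.008], [0.581, -0.302, 0.008]]
[[-0.3172, -0.1191, -0.0011], [-0.1, -0.01, -22.4], [-0.02, 0.14, 157.6]]
```

Emit:
step_arm(commands=[{"travel": [-0.045, -0.017, 0], "turn": [0, 0, 8]}, {"travel": [-0.09, -0.034, 0], "turn": [0, 0, 16]}, {"travel": [-0.135, -0.051, 0], "turn": [0, 0, 24]}, {"travel": [-0.18, -0.068, 0], "turn": [0, 0, 32]}, {"travel": [-0.225, -0.085, 0], "turn": [0, 0, 40]}])

```text
time: 0.6
position: [0.4537, 0.4042, 0.1993]
tool_rot: [-1.728, -2.624, 0.001]
ft_force: [0.7, 0.5, -0.3]
grip_width: 1.003
grip_force: 0.0
```

```bash
python3 -c "
from h import *
show();rel([.5206,.334,.2],4.5)"
```

```text
0.6 [0.4537 0.4042 0.1993] toolx [-0.395  0.919 -0.   ] tooly [ 0.919  0.395 -0.   ] z [-0. -0. -1.] F [ 0.7  0.5 -0.3] g 1.003 0.0 q7 [-0.89, 0.23, 0.14, 1.57, -0.03, 1.35, -0.34]
[[-0.091, 0.0337, -0.0007], [-0.02, 0.01, 18.78], [-0.02, -0.03, -161.22]]
```

Emit:
step_arm(commands=[{"travel": [-0.045, 0.017, 0], "turn": [0, 0, 8]}, {"travel": [-0.091, 0.034, 0], "turn": [0, 0, 16]}, {"travel": [-0.091, 0.034, 0], "turn": [0, 0, 18.8]}, {"travel": [-0.091, 0.034, 0], "turn": [0, 0, 18.8]}])

```text
time: 1.0
position: [0.5213, 0.3344, 0.1992]
tool_rot: [-2.131, -2.308, 0.001]
ft_force: [-1.6, 0.7, 0.1]
grip_width: 0.998
grip_force: 0.0
```

```bash
python3 -c "
from h import *
show();im=ctrl.get_image('wrist');cv2.imwrite('pics/w1.png',im[:,:,::-1]);C=cam('wrist')
import math
c=np.array([.5206,.334]);a=math.radians(94.5);y=np.array([math.cos(a),math.sin(a)]);x=np.array([y[1],-y[0]])
print(w2p(C,[[*(c+i*.021*x+j*.104*y),.008] for i,j in((-1,-1),(1,-1),(-1,1),(1,1))]).round(0))"
```

```text
1.0 [0.5213 0.3344 0.1992] toolx [-0.08   0.997 -0.001] tooly [ 0.997  0.08  -0.001] z [-0.001 -0.001 -1.   ] F [-1.6  0.7  0.1] g 0.998 0.0 q7 [-0.8, 0.26, 0.23, 1.54, -0.06, 1.35, -0.49]
[[299. 293.]
 [333. 294.]
 [298. 114.]
 [338. 114.]]
```

View pics/w1.png

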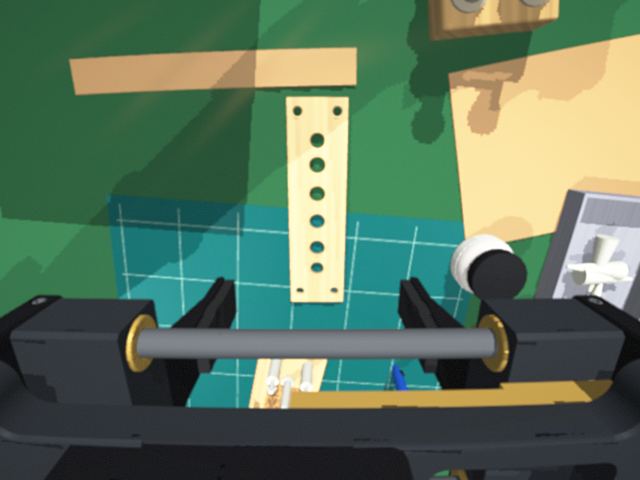

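```bash
python3 -c "
from h import *
C=cam('wrist')
w=p2w(C,[(298,111),(337.5,111),(300,290),(334,290),(316.8,140),(317,267.5)],.008)[:,:2];print(w.round(4))
print(w[:4].mean(0),w[4:].mean(0));e=w[:2].mean(0)-w[2:4].mean(0);a=np.degrees(np.arctan2(e[1],e[0]));print(a,np.linalg.norm(e),np.degrees(np.arctan2(*(w[4]-w[5])[::-1])))
c=w[:4].mean(0);rel([*c,.016],a-90)"
```

```text
[[0.4917 0.4392]
 [0.5328 0.4427]
 [0.5086 0.2333]
 [0.5501 0.237 ]
 [0.5138 0.4115]
 [0.5268 0.2649]]
[0.52079493 0.33805265] [0.52028181 0.33820532]
94.75205034783704 0.20648480438308114 95.05318876608062
[[0.0015, 0.0012, 0.1832], [-0.07, -0.02, 0.1], [0.02, -0.11, -179.9]]
```

Emit:
step_arm(commands=[{"travel": [0.002, 0, 0.05]}, {"travel": [0.002, 0, 0.1]}, {"travel": [0.002, 0, 0.15]}, {"travel": [0.002, 0, 0.175]}, {"travel": [0.002, 0, 0.183]}])

```text
$.commands[0]: bad value
```

Emit:
step_arm(commands=[{"travel": [0, 0, 0]}, {"travel": [0, 0, 0]}, {"travel": [0, 0, 0]}, {"travel": [0, 0, 0]}, {"travel": [0, 0, 0]}], gripper=0.5, force=30)

```text
$.commands[0]: bad value
```

```bash
python3 -c "
from h import *
show()"
```

```text
1.05 [0.5199 0.3364 0.1992] toolx [-0.085  0.996  0.   ] tooly [ 0.996  0.085 -0.001] z [-0.001  0.    -1.   ] F [-0.7  0.4  0.5] g 0.998 0.0 q7 [-0.8, 0.26, 0.23, 1.54, -0.06, 1.35, -0.49]
```

Emit:
step_arm(commands=[{"travel": [0.001, 0, 0.05], "turn": [0, 0, 0]}, {"travel": [0.001, 0, 0.1], "turn": [0, 0, 0]}, {"travel": [0.001, 0, 0.15], "turn": [0, 0, 0]}, {"travel": [0.001, 0, 0.175], "turn": [0, 0, 0]}, {"travel": [0.001, 0, 0.183], "turn": [0, 0, 0]}])

```text
time: 1.55
position: [0.516, 0.3376, 0.0125]
tool_rot: [-2.119, -2.316, 0.011]
ft_force: [-0.2, -0.8, -0.6]
grip_width: 1.003
grip_force: 0.0
```

Emit:
step_arm(commands=[{"travel": [0, 0, 0], "turn": [0, 0, 0]}, {"travel": [0, 0, 0], "turn": [0, 0, 0]}, {"travel": [0, 0, 0], "turn": [0, 0, 0]}, {"travel": [0, 0, 0], "turn": [0, 0, 0]}, {"travel": [0, 0, 0], "turn": [0, 0, 0]}], gripper=0.5, force=30)

```text
time: 2.05
position: [0.521, 0.3377, 0.0179]
tool_rot: [2.126, 2.312, 0.003]
ft_force: [-0.7, -1.4, -0.6]
grip_width: 0.633
grip_force: 0.0
```

```bash
python3 -c "
from h import *
show()"
```

```text
2.05 [0.521  0.3377 0.0179] toolx [-0.084  0.996  0.001] tooly [0.996 0.084 0.002] z [ 0.002  0.001 -1.   ] F [-0.7 -1.4 -0.6] g 0.633 0.0 q7 [-0.79, 0.41, 0.21, 1.73, -0.1, 1.01, -0.46]
```

```bash
python3 -c "
from h import *
im=ctrl.get_image('wrist');im2=ctrl.get_image('top');show()
a=cv2.resize(im2[180:340,130:300],None,fx=2,fy=2);b=np.zeros((480,740,3),np.uint8);b[:,:400]=im[:,120:520];b[:320,400:]=a;cv2.imwrite('pics/w2.png',b[:,:,::-1])"
```

```text
2.15 [0.5206 0.3374 0.0173] toolx [-0.084  0.996  0.001] tooly [0.996 0.084 0.001] z [ 0.001  0.001 -1.   ] F [ 1.4  0.1 -0.5] g 0.555 0.0 q7 [-0.79, 0.41, 0.21, 1.73, -0.1, 1.01, -0.46]
```

View pics/w2.png

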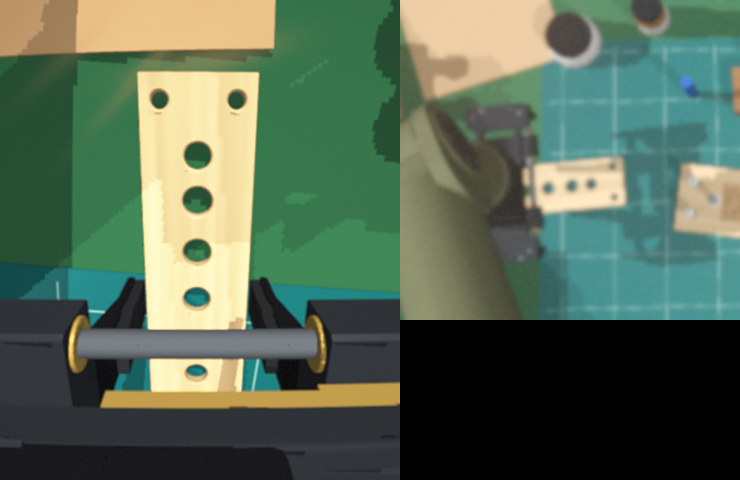

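Emit:
step_arm(commands=[{"travel": [0, 0, 0], "turn": [0, 0, 0]}, {"travel": [0, 0, 0], "turn": [0, 0, 0]}, {"travel": [0, 0, 0], "turn": [0, 0, 0]}, {"travel": [0, 0, 0], "turn": [0, 0, 0]}, {"travel": [0, 0, 0], "turn": [0, 0, 0]}], gripper=0.2, force=35)

```text
time: 2.65
position: [0.5203, 0.3372, 0.0166]
tool_rot: [2.126, 2.313, -0.0]
ft_force: [0.8, -1.0, 0.0]
grip_width: 0.218
grip_force: 0.0
```

```bash
python3 -c "
from h import *
im=ctrl.get_image('wrist');show()
cv2.imwrite('pics/w3.png',im[:,:,::-1])"
```

```text
2.7 [0.5203 0.3372 0.0166] toolx [-0.084  0.996 -0.   ] tooly [ 0.996  0.084 -0.   ] z [-0. -0. -1.] F [-0.4 -0.5 -0.4] g 0.212 0.0 q7 [-0.79, 0.41, 0.21, 1.73, -0.1, 1.01, -0.46]
```

View pics/w3.png

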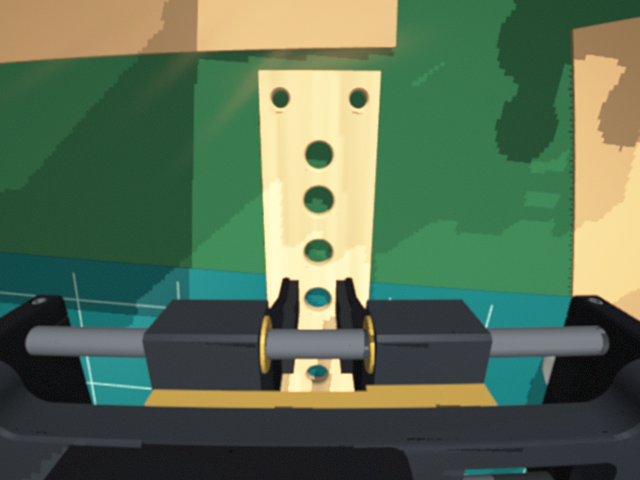

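```bash
python3 -c "
from h import *
C=cam('wrist')
w=p2w(C,[(280,98),(358,98),(319,154),(317.5,297),(317,373)],.008)[:,:2];print(w.round(4),np.linalg.norm(w[0]-w[1]))
w=p2w(C,[(259,71),(381,71),(267,278),(373,278)],.008)[:,:2];print(w.round(4),np.linalg.norm(w[0]-w[1]),np.linalg.norm(w[2]-w[3]))
s=ctrl.get_state();T=Ro.from_rotvec(s['tool_rot'])
for x in(-.0095,0,.0095):
  print(x,w2p(C,[T.apply([x,y,z])+s['position'] for z in(.014,0,-.02,-.04) for y in(0,.009)]).round(0).tolist())
"
```

```text
[[0.4927 0.4373]
 [0.5341 0.4409]
 [0.516  0.4099]
 [0.5228 0.3218]
 [0.5275 0.2632]] 0.04156168236036463
[[0.481  0.4497]
 [0.5446 0.4552]
 [0.4903 0.3322]
 [0.5561 0.3378]] 0.06381667800138678 0.06607097272488531
-0.0095 [[316.0, 285.0], [330.0, 285.0], [316.0, 295.0], [330.0, 295.0], [315.0, 311.0], [332.0, 311.0], [315.0, 332.0], [333.0, 332.0]]
0 [[316.0, 271.0], [330.0, 271.0], [316.0, 280.0], [331.0, 280.0], [315.0, 296.0], [332.0, 296.0], [315.0, 315.0], [334.0, 315.0]]
0.0095 [[316.0, 257.0], [330.0, 257.0], [316.0, 266.0], [331.0, 266.0], [315.0, 280.0], [332.0, 280.0], [315.0, 298.0], [334.0, 298.0]]
```

```bash
python3 -c "
import cv2,numpy as np
a=cv2.imread('pics/w3.png')[250:400,250:390];b=cv2.imread('pics/w1.png')[260:360,150:290]
a=cv2.resize(a,None,fx=4,fy=4,interpolation=2);b=cv2.resize(b,None,fx=1.6,fy=1.6)
o=np.zeros((600,800,3),np.uint8);o[:,:560]=a;o[:160,560:560+224]=b;cv2.imwrite('pics/c4.png',o)"
```

```text
(no output)
```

View pics/c4.png

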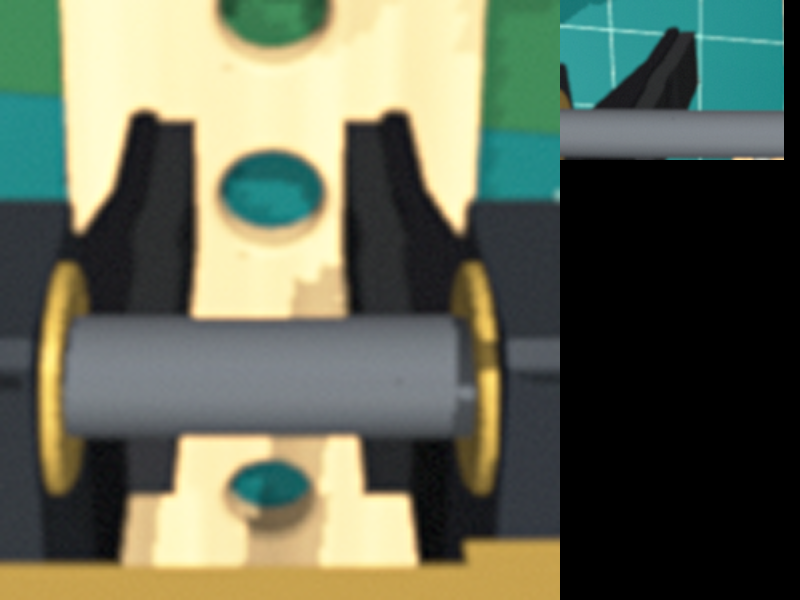

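The picture shows the fingers closed above the board: pads at x≈298 and 336, tips at row 280, board not gripped. The tips seem to sit higher than stated, so I'll feel for the board.

Emit:
step_arm(commands=[{"travel": [0, 0, 0.002], "turn": [0, 0, 0]}, {"travel": [0, 0, 0.004], "turn": [0, 0, 0]}, {"travel": [0, 0, 0.006], "turn": [0, 0, 0]}, {"travel": [0, 0, 0.008], "turn": [0, 0, 0]}, {"travel": [0, 0, 0.008], "turn": [0, 0, 0]}])

```text
time: 3.2
position: [0.52, 0.3371, 0.0082]
tool_rot: [-2.126, -2.312, 0.001]
ft_force: [-0.3, -0.2, -0.5]
grip_width: 0.2
grip_force: 0.0
```

Emit:
step_arm(commands=[{"travel": [0, 0, 0.002], "turn": [0, 0, 0]}, {"travel": [0, 0, 0.004], "turn": [0, 0, 0]}, {"travel": [0, 0, 0.006], "turn": [0, 0, 0]}, {"travel": [0, 0, 0.008], "turn": [0, 0, 0]}, {"travel": [0, 0, 0.008], "turn": [0, 0, 0]}])

```text
time: 3.7
position: [0.5201, 0.3371, 0.0003]
tool_rot: [-2.126, -2.312, 0.001]
ft_force: [-0.3, -0.1, -0.6]
grip_width: 0.199
grip_force: 0.0
```

```bash
python3 -c "
from h import *
show();im=ctrl.get_image('wrist')
a=cv2.resize(im[40:400,200:440],None,fx=1.6,fy=1.6,interpolation=2);im=ctrl.get_image('scene')
b=np.zeros((576,800,3),np.uint8);b[:,:384]=a;b[:416,384:]=cv2.resize(im[150:310,360:520],(416,416),interpolation=2);cv2.imwrite('pics/c5.png',b[:,:,::-1])"
```

```text
3.7 [5.201e-01 3.371e-01 3.000e-04] toolx [-0.084  0.996 -0.   ] tooly [ 0.996  0.084 -0.   ] z [-0. -0. -1.] F [-0.3 -0.1 -0.6] g 0.199 0.0 q7 [-0.79, 0.43, 0.21, 1.74, -0.1, 0.98, -0.46]
```

View pics/c5.png

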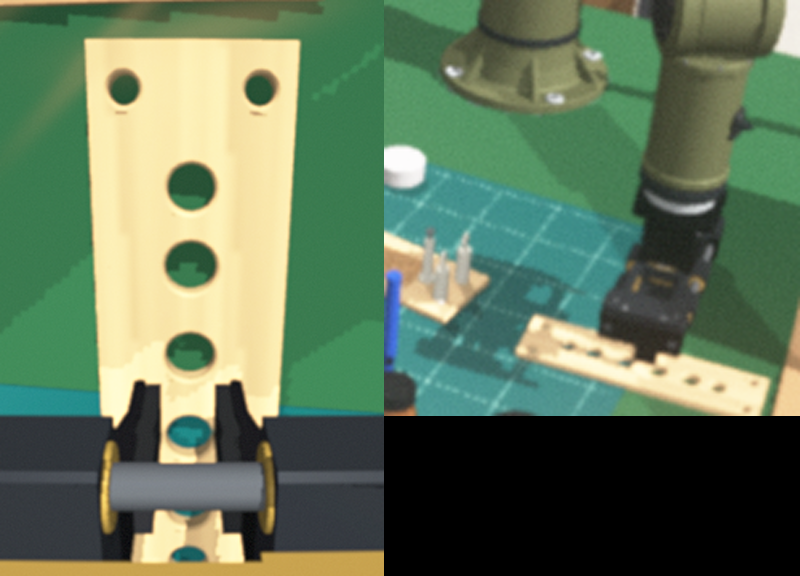

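Still no contact, and the tips visibly hover over the board. I'll go further down gently until I feel it.

Emit:
step_arm(commands=[{"travel": [0, 0, 0.002], "turn": [0, 0, 0]}, {"travel": [0, 0, 0.004], "turn": [0, 0, 0]}, {"travel": [0, 0, 0.006], "turn": [0, 0, 0]}, {"travel": [0, 0, 0.007], "turn": [0, 0, 0]}, {"travel": [0, 0, 0.007], "turn": [0, 0, 0]}])

```text
time: 4.3
position: [0.5201, 0.3371, -0.0066]
tool_rot: [-2.126, -2.312, 0.001]
ft_force: [0.5, 0.2, 0.0]
grip_width: 0.202
grip_force: 0.0
```

Emit:
step_arm(commands=[{"travel": [0, 0, 0.002], "turn": [0, 0, 0]}, {"travel": [0, 0, 0.003], "turn": [0, 0, 0]}, {"travel": [0, 0, 0.004], "turn": [0, 0, 0]}, {"travel": [0, 0, 0.005], "turn": [0, 0, 0]}, {"travel": [0, 0, 0.005], "turn": [0, 0, 0]}])

```text
time: 4.8
position: [0.5202, 0.3372, -0.0115]
tool_rot: [-2.126, -2.313, 0.0]
ft_force: [0.1, 0.8, 0.0]
grip_width: 0.2
grip_force: 0.0
```

Emit:
step_arm(commands=[{"travel": [0, 0, 0.001], "turn": [0, 0, 0]}, {"travel": [0, 0, 0.002], "turn": [0, 0, 0]}, {"travel": [0, 0, 0.003], "turn": [0, 0, 0]}, {"travel": [0, 0, 0.003], "turn": [0, 0, 0]}])

```text
time: 5.2
position: [0.5204, 0.3373, -0.0143]
tool_rot: [2.126, 2.312, 0.0]
ft_force: [0.7, -1.4, 0.1]
grip_width: 0.203
grip_force: 0.0
```

```bash
python3 -c "
from h import *
show();im=ctrl.get_image('wrist');C=cam('wrist')
w=p2w(C,[[0,0]],0.008)
cv2.imwrite('pics/c6.png',cv2.resize(im[40:400,200:440,::-1],None,fx=1.6,fy=1.6,interpolation=2))"
```

```text
5.2 [ 0.5204  0.3373 -0.0143] toolx [-0.084  0.996  0.   ] tooly [0.996 0.084 0.   ] z [ 0.  0. -1.] F [ 0.7 -1.4  0.1] g 0.203 0.0 q7 [-0.78, 0.45, 0.2, 1.75, -0.11, 0.96, -0.45]
```

View pics/c6.png

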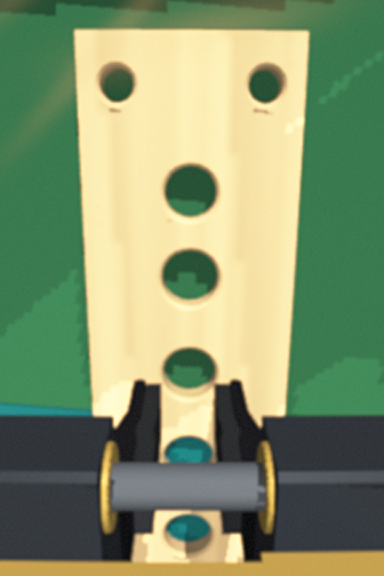

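Emit:
step_arm(commands=[{"travel": [0, 0, 0.001], "turn": [0, 0, 0]}, {"travel": [0, 0, 0.002], "turn": [0, 0, 0]}, {"travel": [0, 0, 0.003], "turn": [0, 0, 0]}, {"travel": [0, 0, 0.004], "turn": [0, 0, 0]}, {"travel": [0, 0, 0.004], "turn": [0, 0, 0]}])

```text
time: 5.75
position: [0.5204, 0.3373, -0.0145]
tool_rot: [-2.126, -2.312, 0.0]
ft_force: [-9.2, -4.6, 22.5]
grip_width: 0.202
grip_force: 11.3
```

Emit:
step_arm(commands=[{"travel": [0, 0, -0.03], "turn": [0, 0, 0]}, {"travel": [0, 0, -0.03], "turn": [0, 0, 0]}, {"travel": [0, 0, -0.03], "turn": [0, 0, 0]}, {"travel": [0, 0, -0.03], "turn": [0, 0, 0]}, {"travel": [0, 0, -0.03], "turn": [0, 0, 0]}], gripper=1)

```text
time: 6.25
position: [0.5195, 0.3367, 0.0104]
tool_rot: [-2.126, -2.312, 0.003]
ft_force: [-0.3, -0.5, 0.1]
grip_width: 0.573
grip_force: 0.0
```

Emit:
step_arm(commands=[{"travel": [0, 0, 0], "turn": [0, 0, 0]}, {"travel": [0, 0, 0], "turn": [0, 0, 0]}, {"travel": [0, 0, 0], "turn": [0, 0, 0]}, {"travel": [0, 0, 0], "turn": [0, 0, 0]}, {"travel": [0, 0, 0], "turn": [0, 0, 0]}])

```text
time: 6.75
position: [0.5203, 0.3373, 0.0117]
tool_rot: [2.126, 2.312, 0.0]
ft_force: [0.0, 0.5, -0.4]
grip_width: 0.974
grip_force: 0.0
```

```bash
python3 -c "
from h import *
show();im=ctrl.get_image('wrist');C=cam('wrist')
cv2.imwrite('pics/c7.png',im[:,:,::-1])
g=cv2.cvtColor(im,cv2.COLOR_RGB2HSV)
m=((g[...,0]>12)&(g[...,0]<28)&(g[...,2]>120)).astype(np.uint8);m[:,:200]=0;m[:,440:]=0
m[270:]=0
n,l,st,ce=cv2.connectedComponentsWithStats(m)
for i in range(1,n):
  if st[i,4]>2000:
    rr=[(r,np.where(l[r]==i)[0][[0,-1]]) for r in range(st[i,1]+20,min(265,st[i,1]+st[i,3]-2),50)]
    P=[(x+(0.5 if k else -.5),r) for r,e in rr for k,x in enumerate(e)];w=p2w(C,P,.008)[:,:2];print(st[i],P,(w[::2]/2+w[1::2]/2).round(4),np.linalg.norm(w[::2]-w[1::2],axis=1))
"
```

```text
6.75 [0.5203 0.3373 0.0117] toolx [-0.084  0.996  0.   ] tooly [0.996 0.084 0.   ] z [ 0.  0. -1.] F [ 0.   0.5 -0.4] g 0.974 0.0 q7 [-0.79, 0.41, 0.21, 1.73, -0.1, 1.0, -0.46]
[ 200    0  200   50 9430] [(np.float64(199.5), 20), (np.float64(398.5), 20)] [[0.5004 0.4744]] [0.09833597]
[  256    68   127   202 21345] [(np.float64(256.5), 88), (np.float64(381.5), 88), (np.float64(258.5), 138), (np.float64(378.5), 138), (np.float64(260.5), 188), (np.float64(375.5), 188), (np.float64(262.5), 238), (np.float64(373.5), 238)] [[0.5131 0.4436]
 [0.515  0.4186]
 [0.517  0.3918]
 [0.5196 0.3626]] [0.06449311 0.06428658 0.06419968 0.06482755]
```

Emit:
step_arm(commands=[{"travel": [0, 0.001, 0.01], "turn": [0, 0, 0]}, {"travel": [0, 0.001, 0.02], "turn": [0, 0, 0]}, {"travel": [0, 0.001, 0.028], "turn": [0, 0, 0]}, {"travel": [0, 0.001, 0.032], "turn": [0, 0, 0]}, {"travel": [0, 0.001, 0.032], "turn": [0, 0, 0]}])

```text
time: 7.3
position: [0.5208, 0.337, -0.0213]
tool_rot: [-2.126, -2.312, 0.002]
ft_force: [-0.3, 0.3, -0.1]
grip_width: 1.002
grip_force: 0.0
```

Emit:
step_arm(commands=[{"travel": [0, 0, 0], "turn": [0, 0, 0]}, {"travel": [0, 0, 0], "turn": [0, 0, 0]}, {"travel": [0, 0, 0], "turn": [0, 0, 0]}, {"travel": [0, 0, 0], "turn": [0, 0, 0]}, {"travel": [0, 0, 0], "turn": [0, 0, 0]}], gripper=0.6, force=35)

```text
time: 7.8
position: [0.5215, 0.3375, -0.02]
tool_rot: [2.127, 2.312, 0.001]
ft_force: [1.0, 0.5, 0.9]
grip_width: 0.722
grip_force: 35.0
```

Emit:
step_arm(commands=[{"travel": [0, 0, -0.015], "turn": [0, 0, 0]}, {"travel": [0, 0, -0.04], "turn": [0, 0, 0]}, {"travel": [0, 0, -0.07], "turn": [0, 0, 0]}, {"travel": [0, 0, -0.1], "turn": [0, 0, 0]}, {"travel": [-0.03, 0.005, -0.12], "turn": [0, 0, 0]}])

```text
time: 8.3
position: [0.5277, 0.3138, 0.1031]
tool_rot: [-2.116, -2.319, -0.009]
ft_force: [0.4, 0.6, -0.0]
grip_width: 0.727
grip_force: 35.0
```

Emit:
step_arm(commands=[{"travel": [-0.036, 0.005, -0.02], "turn": [0, 0, 2]}, {"travel": [-0.072, 0.01, -0.04], "turn": [0, 0, 5]}, {"travel": [-0.108, 0.015, -0.06], "turn": [0, 0, 8]}, {"travel": [-0.144, 0.02, -0.08], "turn": [0, 0, 10]}, {"travel": [-0.18, 0.025, -0.1], "turn": [0, 0, 12.5]}])

```text
time: 8.8
position: [0.5688, 0.129, 0.2016]
tool_rot: [2.367, 2.065, 0.002]
ft_force: [0.5, -0.1, -1.0]
grip_width: 0.727
grip_force: 35.0
```

```bash
python3 -c "
from h import *
show();rel([.6,-.02,.2],-8)"
```

```text
8.8 [0.5688 0.129  0.2016] toolx [0.136 0.991 0.001] tooly [ 0.991 -0.136  0.001] z [ 0.001  0.001 -1.   ] F [ 0.5 -0.1 -1. ] g 0.727 35.0 q7 [-0.6, 0.18, 0.37, 1.63, -0.07, 1.34, -0.35]
[[-0.1434, 0.0512, 0.0016], [0.05, -0.05, 0.2], [0.08, 0.08, -179.8]]
```

Emit:
step_arm(commands=[{"travel": [-0.036, 0.013, 0], "turn": [0, 0, 0]}, {"travel": [-0.072, 0.026, 0], "turn": [0, 0, 0]}, {"travel": [-0.108, 0.039, 0], "turn": [0, 0, 0]}, {"travel": [-0.143, 0.051, 0], "turn": [0, 0, 0]}, {"travel": [-0.143, 0.051, 0], "turn": [0, 0, 0]}])

```text
time: 9.3
position: [0.6002, -0.0264, 0.201]
tool_rot: [2.373, 2.052, -0.002]
ft_force: [0.4, 0.0, -0.9]
grip_width: 0.728
grip_force: 35.0
```

Emit:
step_arm(commands=[{"travel": [0, 0, 0], "turn": [0, 0, 0]}, {"travel": [0, 0, 0], "turn": [0, 0, 0]}])

```text
time: 9.5
position: [0.6, -0.0164, 0.2001]
tool_rot: [-2.363, -2.069, -0.001]
ft_force: [0.4, 0.3, -0.1]
grip_width: 0.73
grip_force: 35.0
```

```bash
python3 -c "
from h import *
show();s=ctrl.get_state();im=ctrl.get_image('wrist');np.save('s8.npy',np.r_[s['position'],s['tool_rot']]);cv2.imwrite('pics/w8.png',im[:,:,::-1])
cv2.imwrite('pics/c8.png',cv2.resize(im[:330,60:500,::-1],None,fx=1.8,fy=1.8,interpolation=2))"
```

```text
9.5 [ 0.6    -0.0164  0.2001] toolx [0.132 0.991 0.001] tooly [ 0.991 -0.132  0.   ] z [ 0.     0.001 -1.   ] F [ 0.4  0.3 -0.1] g 0.73 35.0 q7 [-0.42, 0.22, 0.47, 1.6, -0.1, 1.34, -0.06]
```

View pics/c8.png

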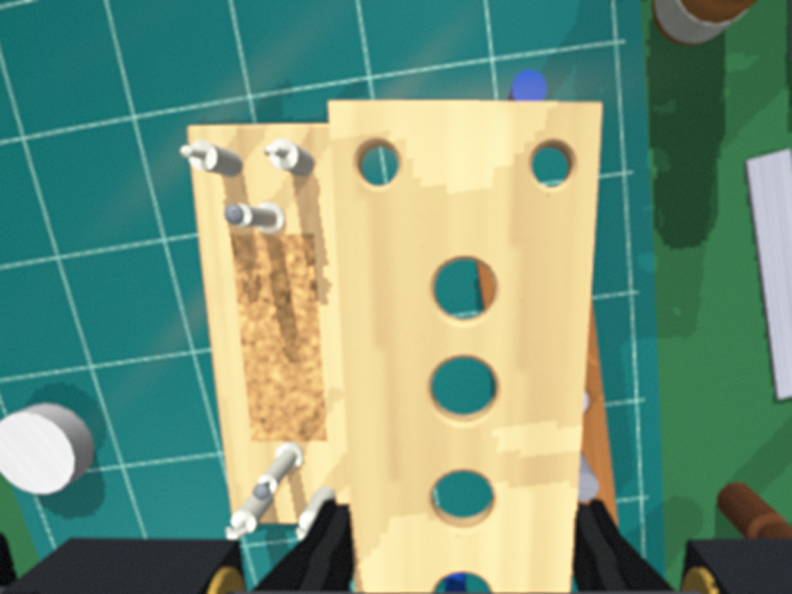

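```bash
cat > m8.py <<'E'
from h import *
from scipy.optimize import least_squares
v=np.load('s8.npy');s=dict(position=v[:3],tool_rot=v[3:]);C=cam('wrist',s)
f=lambda L:np.array([(60+x/1.8-.25,y/1.8-.25) for x,y in L])
def fit(P,px,g):
    P=np.array(P)
    def W(q):
        c,n=np.cos(q[2]),np.sin(q[2]);return np.c_[q[0]+c*P[:,0]-n*P[:,1],q[1]+n*P[:,0]+c*P[:,1],P[:,2]]
    r=least_squares(lambda q:(w2p(C,W(q))-px).ravel(),g,loss='soft_l1')
    print(r.x[:2].round(4),np.degrees(r.x[2]).round(2),(w2p(C,W(r.x))-px).round(1).tolist());return r.x
st=fit([(-.021,.104,.069),(.021,.104,.069),(0,.074,.073),(0,-.074,.073),(-.021,-.104,.069),(-.045,.125,.009),(-.045,-.125,.009)],f([(185,152),(270,152),(236,214),(263,490),(236,530),(189,127),(234,522)]),[.49,.019,-.14])
zt=v[2]+.028
bd=fit([(-.021,.104,zt),(.021,.104,zt),(0,.074,zt),(0,.048,zt),(0,.016,zt)],f([(379,161),(552,162),(464,287),(464,386),(462,493)]),[.6,-.016,-.14])
T=Ro.from_rotvec(v[3:]);print("board ctr in tool",T.inv().apply(np.r_[bd[:2],v[2]]-v[:3]).round(4))
E
python3 m8.py; python3 - <<'E'
from h import *
show()
E
```

```text
[0.4923 0.0198] -7.28 [[1.0, -0.8], [1.5, -1.8], [-1.7, 0.2], [0.0, 2.1], [-0.6, 4.7], [-1.4, -0.7], [0.5, 1.3]]
[ 0.6001 -0.0176] -8.0 [[-0.9, -1.2], [0.8, -0.8], [0.2, 0.2], [-0.3, 1.0], [0.2, 3.3]]
board ctr in tool [-0.0011  0.0002 -0.    ]
9.55 [ 0.6    -0.0161  0.1999] toolx [0.132 0.991 0.001] tooly [ 0.991 -0.132 -0.   ] z [ 0.     0.001 -1.   ] F [ 0.9  0.7 -1.4] g 0.724 35.0 q7 [-0.42, 0.22, 0.47, 1.6, -0.1, 1.34, -0.06]
```

```bash
cat >> m8.py <<'E'
print("with camera lift")
K,d,R,t=C
for h in(.002,.004,.006):
    C=(K,d,R,t-R@np.array([0,0,h]));print(h)
    st=fit([(-.021,.104,.069),(.021,.104,.069),(0,.074,.073),(0,-.074,.073),(-.045,.125,.009),(-.045,-.125,.009)],f([(185,152),(270,152),(236,214),(263,490),(189,127),(234,522)]),[.49,.019,-.14])
    bd=fit([(-.021,.104,zt),(.021,.104,zt),(0,.074,zt),(0,.048,zt),(0,.016,zt)],f([(379,161),(552,162),(464,287),(464,386),(462,493)]),[.6,-.016,-.14])
    y=st[2];print("TCP goal: board-stand shift",(st[:2]-bd[:2]).round(4),np.degrees(st[2]-bd[2]).round(2))
E
python3 m8.py|sed -n '/with/,$p'
```

```text
with camera lift
0.002
[0.4914 0.0198] -7.35 [[1.2, -0.3], [1.3, -1.3], [-1.7, 0.5], [-0.3, 1.4], [-1.3, -0.3], [0.3, 0.6]]
[ 0.6001 -0.0176] -7.99 [[-0.3, -0.5], [0.2, -0.2], [0.2, -0.1], [-0.3, 0.1], [0.2, 1.8]]
TCP goal: board-stand shift [-0.1087  0.0375] 0.63
0.004
[0.4907 0.0199] -7.33 [[1.3, -0.1], [1.2, -1.0], [-1.7, 0.5], [-0.4, 0.6], [-1.2, 0.1], [0.3, -0.1]]
[ 0.6001 -0.0177] -7.98 [[0.3, 0.1], [-0.4, 0.5], [0.2, -0.3], [-0.3, -0.8], [0.2, 0.3]]
TCP goal: board-stand shift [-0.1094  0.0376] 0.66
0.006
[0.49 0.02] -7.32 [[1.5, 0.3], [1.1, -0.7], [-1.7, 0.6], [-0.4, -0.2], [-1.0, 0.4], [0.4, -0.8]]
[ 0.6    -0.0178] -8.0 [[1.0, 1.0], [-1.1, 1.3], [0.2, -0.4], [-0.3, -1.5], [0.2, -1.0]]
TCP goal: board-stand shift [-0.11    0.0378] 0.69
```

Emit:
step_arm(commands=[{"travel": [0.008, -0.038, 0], "turn": [0, 0, -0.6]}, {"travel": [0.016, -0.076, 0], "turn": [0, 0, -0.6]}, {"travel": [0.023, -0.113, 0.02], "turn": [0, 0, -0.6]}, {"travel": [0.023, -0.113, 0.06], "turn": [0, 0, -0.6]}, {"travel": [0.023, -0.113, 0.1], "turn": [0, 0, -0.6]}])

```text
time: 10.05
position: [0.4913, 0.0227, 0.1002]
tool_rot: [2.349, 2.084, 0.007]
ft_force: [0.4, 0.3, -2.3]
grip_width: 0.726
grip_force: 35.0
```

Emit:
step_arm(commands=[{"travel": [0, 0, 0.02], "turn": [0, 0, 0]}, {"travel": [0, 0, 0.03], "turn": [0, 0, 0]}, {"travel": [0, 0, 0.03], "turn": [0, 0, 0]}, {"travel": [0, 0, 0.03], "turn": [0, 0, 0]}])

```text
time: 10.45
position: [0.4922, 0.0206, 0.0708]
tool_rot: [2.353, 2.08, 0.003]
ft_force: [0.1, 0.8, -1.3]
grip_width: 0.728
grip_force: 35.0
```

```bash
python3 -c "
from h import *
show();im=ctrl.get_image('wrist');t=ctrl.get_image('top')
b=np.zeros((560,800,3),np.uint8);b[:480,:360]=cv2.resize(im[20:260,220:400],None,fx=2,fy=2,interpolation=2);b[:360,360:]=cv2.resize(t[240:330,250:360],None,fx=4,fy=4,interpolation=2)
cv2.imwrite('pics/c9.png',b[:,:,::-1])"
```

```text
10.45 [0.4922 0.0206 0.0708] toolx [0.123 0.992 0.001] tooly [ 0.992 -0.123  0.002] z [ 0.002  0.    -1.   ] F [ 0.1  0.8 -1.3] g 0.728 35.0 q7 [-0.5, 0.09, 0.43, 2.0, -0.04, 1.05, -0.18]
```

View pics/c9.png

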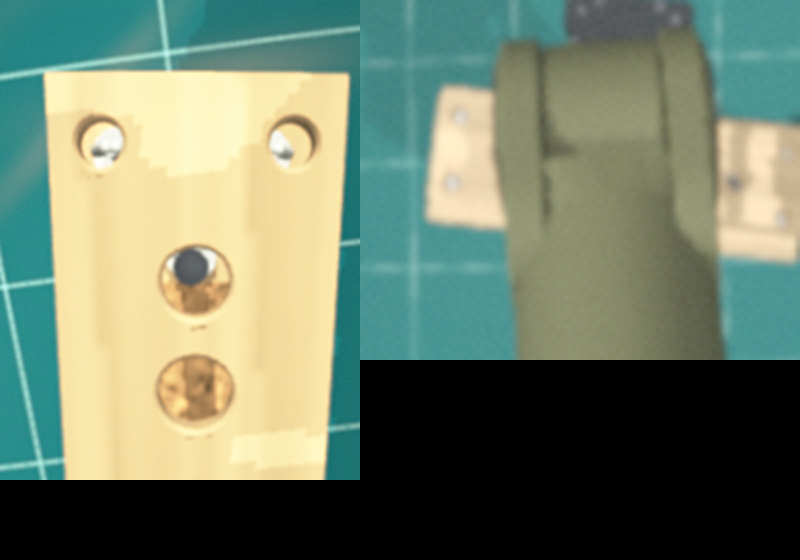

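```bash
cat > m9.py <<'E'
from h import *
from scipy.optimize import least_squares
s=ctrl.get_state();K,d,R,t=cam('wrist',s);C=(K,d,R,t-R@np.array([0,0,.003]))
f=lambda L:np.array([(220+x/2-.25,20+y/2-.25) for x,y in L])
zt=s['position'][2]+.028
def W(q,P):
    P=np.array(P);c,n=np.cos(q[2]),np.sin(q[2]);return np.c_[q[0]+c*P[:,0]-n*P[:,1],q[1]+n*P[:,0]+c*P[:,1],P[:,2]]
P=[(-.021,.104,zt),(.021,.104,zt),(0,.074,zt),(0,.048,zt)];px=f([(101,144),(292,144),(195,280),(195,390)])
q=least_squares(lambda q:(w2p(C,W(q,P))-px).ravel(),[.49,.02,-.13]).x
print(q.round(4),np.degrees(q[2]),(w2p(C,W(q,P))-px).round(1).tolist())
S=[(-.021,.104,.068),(.021,.104,.068),(0,.074,.073)]
print("expected tips if aligned (crop px)",((w2p(C,W(q,S))-[220,20])*2).round(0).tolist())
w=p2w(C,f([(105,148),(283,150),(192,265)]),[.068,.068,.073])[:,:2]-W(q,S)[:,:2];print("stand-board error world",w.round(4).tolist())
E
python3 m9.py
```

```text
[ 0.4928  0.0184 -0.1258] -7.207867103903909 [[-0.3, -0.8], [0.0, -0.3], [0.3, 0.8], [0.0, 0.5]]
expected tips if aligned (crop px) [[115.0, 155.0], [275.0, 156.0], [195.0, 273.0]]
stand-board error world [[-0.0025, 0.0022], [0.0021, 0.0013], [-0.0006, 0.0023]]
```

Emit:
step_arm(commands=[{"travel": [0.002, -0.0005, 0.005], "turn": [0, 0, 0]}, {"travel": [0.002, -0.0005, 0.01], "turn": [0, 0, 0]}, {"travel": [0.002, -0.0005, 0.015], "turn": [0, 0, 0]}, {"travel": [0.002, -0.0005, 0.02], "turn": [0, 0, 0]}, {"travel": [0.002, -0.0005, 0.02], "turn": [0, 0, 0]}])

```text
time: 11.05
position: [0.4902, 0.0218, 0.0487]
tool_rot: [-2.354, -2.079, 0.002]
ft_force: [-0.4, -0.6, -2.3]
grip_width: 0.725
grip_force: 35.0
```

```bash
python3 -c "
from h import *
show();im=ctrl.get_image('wrist')
cv2.imwrite('pics/c10.png',cv2.resize(im[10:290,200:420,::-1],None,fx=2,fy=2,interpolation=2))"
```

```text
11.05 [0.4902 0.0218 0.0487] toolx [ 0.124  0.992 -0.001] tooly [ 0.992 -0.124 -0.002] z [-0.002 -0.    -1.   ] F [-0.4 -0.6 -2.3] g 0.725 35.0 q7 [-0.5, 0.12, 0.43, 2.03, -0.06, 1.01, -0.17]
```

View pics/c10.png

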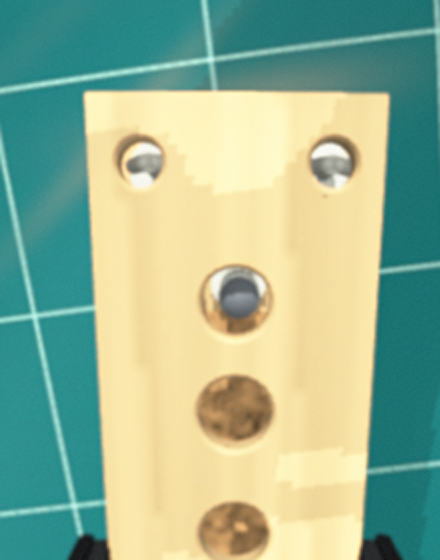

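Tips sit centred in their holes: (145,163) and (333,165) against holes (140,162) and (334,162), pin (239,297) in hole (236,298). Lowering.

Emit:
step_arm(commands=[{"travel": [0, 0.0003, 0.002], "turn": [0, 0, 0]}, {"travel": [0, 0.0003, 0.004], "turn": [0, 0, 0]}, {"travel": [0, 0.0003, 0.006], "turn": [0, 0, 0]}, {"travel": [0, 0.0003, 0.007], "turn": [0, 0, 0]}, {"travel": [0, 0.0003, 0.007], "turn": [0, 0, 0]}])

```text
time: 11.6
position: [0.4909, 0.0221, 0.0426]
tool_rot: [-2.355, -2.078, 0.001]
ft_force: [-1.6, 0.1, 0.9]
grip_width: 0.724
grip_force: 35.0
```

Emit:
step_arm(commands=[{"travel": [0, 0, 0], "turn": [0, 0, 0]}, {"travel": [0, 0, 0], "turn": [0, 0, 0]}, {"travel": [0, 0, 0], "turn": [0, 0, 0]}, {"travel": [0, 0, 0], "turn": [0, 0, 0]}, {"travel": [0, 0, 0], "turn": [0, 0, 0]}], gripper=1)

```text
time: 12.1
position: [0.4915, 0.022, 0.0427]
tool_rot: [2.354, 2.08, 0.0]
ft_force: [0.2, 0.1, -0.3]
grip_width: 0.988
grip_force: 0.0
```

Emit:
step_arm(commands=[{"travel": [0, 0, -0.01], "turn": [0, 0, 0]}, {"travel": [0, 0, -0.04], "turn": [0, 0, 0]}, {"travel": [0, 0, -0.08], "turn": [0, 0, 0]}, {"travel": [0.02, 0, -0.08], "turn": [0, 0, 8]}, {"travel": [0.05, 0, -0.08], "turn": [0, 0, 16]}])

```text
time: 12.6
position: [0.4992, 0.0705, 0.1254]
tool_rot: [2.628, 1.718, 0.007]
ft_force: [0.1, 0.2, 0.1]
grip_width: 1.002
grip_force: 0.0
```

```bash
python3 -c "
from h import *
show();rel([.504,.1245,.12],-97.3)"
```

```text
12.6 [0.4992 0.0705 0.1254] toolx [0.401 0.916 0.003] tooly [ 0.916 -0.401  0.004] z [ 0.004  0.001 -1.   ] F [0.1 0.2 0.1] g 1.002 0.0 q7 [-0.57, 0.05, 0.39, 1.92, -0.02, 1.17, -0.58]
[[0.0514, -0.0173, 0.0055], [0.07, -0.27, 73.64], [0.29, 0.08, -106.36]]
```

Emit:
step_arm(commands=[{"travel": [0.025, -0.009, 0], "turn": [0, 0, 8]}, {"travel": [0.051, -0.017, 0], "turn": [0, 0, 16]}, {"travel": [0.051, -0.017, 0], "turn": [0, 0, 24]}, {"travel": [0.051, -0.017, 0], "turn": [0, 0, 32]}, {"travel": [0.051, -0.017, 0], "turn": [0, 0, 40]}], gripper=0)

```text
time: 13.1
position: [0.5021, 0.1254, 0.1234]
tool_rot: [3.057, 0.723, 0.001]
ft_force: [-0.2, -0.9, 0.4]
grip_width: 0.634
grip_force: 0.0
```

Emit:
step_arm(commands=[{"travel": [0, 0, 0], "turn": [0, 0, 8]}, {"travel": [0, 0, 0], "turn": [0, 0, 16]}, {"travel": [0, 0, 0], "turn": [0, 0, 24]}, {"travel": [0, 0, 0], "turn": [0, 0, 32]}, {"travel": [0, 0, 0], "turn": [0, 0, 33.6]}])

```text
time: 13.6
position: [0.5021, 0.1252, 0.1234]
tool_rot: [-3.136, 0.186, -0.001]
ft_force: [1.3, -0.4, -0.0]
grip_width: 0.171
grip_force: 0.0
```

Emit:
step_arm(commands=[{"travel": [0, 0, 0], "turn": [0, 0, 0]}, {"travel": [0, 0, 0], "turn": [0, 0, 0]}, {"travel": [0, 0, 0], "turn": [0, 0, 0]}])

```text
time: 13.9
position: [0.5019, 0.1252, 0.1228]
tool_rot: [-3.136, 0.181, -0.0]
ft_force: [0.3, 0.3, -0.6]
grip_width: 0.011
grip_force: 0.0
```

```bash
python3 -c "
from h import *
show();rel([.504,.1245,.06],-97.3)
im=ctrl.get_image('wrist');cv2.imwrite('pics/w11.png',im[:,:,::-1])
t=ctrl.get_image('top');cv2.imwrite('pics/t11.png',t[:,:,::-1])"
```

```text
13.9 [0.5019 0.1252 0.1228] toolx [ 0.993 -0.115  0.   ] tooly [-0.115 -0.993 -0.   ] z [ 0.  0. -1.] F [ 0.3  0.3 -0.6] g 0.011 0.0 q7 [-0.68, 0.09, 0.4, 1.89, -0.04, 1.17, -1.95]
[[0.0022, 0.0004, 0.0628], [-0.01, -0.01, 0.68], [0.02, -0.01, -179.32]]
```

Emit:
step_arm(commands=[{"travel": [0.002, 0.0005, 0.03], "turn": [0, 0, 0.7]}, {"travel": [0.002, 0.0005, 0.055], "turn": [0, 0, 0.7]}, {"travel": [0.002, 0.0005, 0.068], "turn": [0, 0, 0.7]}, {"travel": [0.002, 0.0005, 0.071], "turn": [0, 0, 0.7]}, {"travel": [0.002, 0.0005, 0.074], "turn": [0, 0, 0.7]}])

```text
time: 14.5
position: [0.5043, 0.1246, 0.0491]
tool_rot: [-3.135, 0.202, -0.001]
ft_force: [-0.2, -0.0, 1.1]
grip_width: 0.007
grip_force: 0.0
```

Emit:
step_arm(commands=[{"travel": [0, 0, 0.002], "turn": [0, 0, 0]}, {"travel": [0, 0, 0.004], "turn": [0, 0, 0]}, {"travel": [0, 0, 0.006], "turn": [0, 0, 0]}, {"travel": [0, 0, 0.008], "turn": [0, 0, 0]}, {"travel": [0, 0, 0.009], "turn": [0, 0, 0]}])

```text
time: 15.0
position: [0.5049, 0.1253, 0.0413]
tool_rot: [-3.133, 0.202, -0.004]
ft_force: [-0.1, 0.3, 3.6]
grip_width: 0.006
grip_force: 2.0
```

Emit:
step_arm(commands=[{"travel": [0, 0, 0.0015], "turn": [0, 0, 0]}, {"travel": [0, 0, 0.003], "turn": [0, 0, 0]}, {"travel": [0, 0, 0.0045], "turn": [0, 0, 0]}, {"travel": [0, 0, 0.006], "turn": [0, 0, 0]}, {"travel": [0, 0, 0.006], "turn": [0, 0, 0]}])

```text
time: 15.5
position: [0.5048, 0.1249, 0.0349]
tool_rot: [-3.134, 0.203, -0.003]
ft_force: [-1.8, -0.2, 6.9]
grip_width: 0.001
grip_force: 3.6
```

Emit:
step_arm(commands=[{"travel": [0, 0, 0.001], "turn": [0, 0, 0]}, {"travel": [0, 0, 0.002], "turn": [0, 0, 0]}, {"travel": [0, 0, 0.003], "turn": [0, 0, 0]}, {"travel": [0, 0, 0.003], "turn": [0, 0, 0]}])

```text
time: 15.9
position: [0.5049, 0.1249, 0.0345]
tool_rot: [-3.133, 0.203, -0.002]
ft_force: [-8.4, -2.0, 26.4]
grip_width: 0.006
grip_force: 13.1
```

Emit:
step_arm(commands=[{"travel": [0, 0, -0.03], "turn": [0, 0, 0]}, {"travel": [0, 0, -0.065], "turn": [0, 0, 0]}, {"travel": [0, 0.04, -0.065], "turn": [0, 0, 0]}, {"travel": [0, 0.08, -0.065], "turn": [0, 0, 0]}, {"travel": [0, 0.12, -0.065], "turn": [0, 0, 0]}])

```text
time: 16.4
position: [0.4883, 0.0042, 0.096]
tool_rot: [-3.135, 0.201, -0.002]
ft_force: [0.3, -0.4, 0.7]
grip_width: 0.004
grip_force: 0.0
```

Emit:
step_arm(commands=[{"travel": [0, 0.045, 0], "turn": [0, 0, 0]}, {"travel": [0, 0.088, 0], "turn": [0, 0, 0]}, {"travel": [0, 0.088, 0], "turn": [0, 0, 0]}, {"travel": [0, 0.088, 0.03], "turn": [0, 0, 0]}, {"travel": [0, 0.088, 0.045], "turn": [0, 0, 0]}])

```text
time: 16.9
position: [0.4763, -0.0816, 0.0493]
tool_rot: [-3.135, 0.204, 0.001]
ft_force: [0.5, 0.9, 0.3]
grip_width: 0.005
grip_force: 0.0
```

```bash
python3 -c "
from h import *
show();rel([.4776,-.082,.05],-97.3)"
```

```text
16.9 [ 0.4763 -0.0816  0.0493] toolx [ 0.992 -0.129 -0.001] tooly [-0.129 -0.992 -0.   ] z [-0.001  0.    -1.   ] F [0.5 0.9 0.3] g 0.005 0.0 q7 [-0.44, 0.11, 0.59, 2.05, -0.07, 1.01, -1.52]
[[0.0013, 0.0003, -0.0007], [-0.02, 0.05, -0.13], [0.08, 0.03, 179.87]]
```

Emit:
step_arm(commands=[{"travel": [0.001, 0, 0.002], "turn": [0, 0, 0]}, {"travel": [0.001, 0, 0.004], "turn": [0, 0, 0]}, {"travel": [0.001, 0, 0.006], "turn": [0, 0, 0]}, {"travel": [0.001, 0, 0.008], "turn": [0, 0, 0]}, {"travel": [0.001, 0, 0.01], "turn": [0, 0, 0]}])

```text
time: 17.4
position: [0.4778, -0.0817, 0.0421]
tool_rot: [-3.134, 0.202, 0.001]
ft_force: [-4.5, -0.4, 9.3]
grip_width: 0.003
grip_force: 4.6
```

Emit:
step_arm(commands=[{"travel": [0, 0, 0.002], "turn": [0, 0, 0]}, {"travel": [0, 0, 0.0035], "turn": [0, 0, 0]}, {"travel": [0, 0, 0.005], "turn": [0, 0, 0]}, {"travel": [0, 0, 0.005], "turn": [0, 0, 0]}])

```text
time: 17.8
position: [0.4788, -0.0816, 0.0365]
tool_rot: [-3.135, 0.202, -0.003]
ft_force: [0.8, -0.0, 0.3]
grip_width: 0.009
grip_force: 0.0
```

Emit:
step_arm(commands=[{"travel": [0, 0, 0.0015], "turn": [0, 0, 0]}, {"travel": [0, 0, 0.003], "turn": [0, 0, 0]}, {"travel": [0, 0, 0.0045], "turn": [0, 0, 0]}, {"travel": [0, 0, 0.005], "turn": [0, 0, 0]}])

```text
time: 18.2
position: [0.479, -0.0817, 0.0342]
tool_rot: [-3.133, 0.202, -0.001]
ft_force: [-11.2, 2.3, 32.1]
grip_width: 0.006
grip_force: 16.3
```

Emit:
step_arm(commands=[{"travel": [0, 0, -0.04], "turn": [0, 0, 0]}, {"travel": [0, 0, -0.085], "turn": [0, 0, 0]}, {"travel": [0, 0.03, -0.12], "turn": [0, 0, 0]}, {"travel": [-0.002, 0.065, -0.15], "turn": [0, 0, -2]}, {"travel": [-0.004, 0.105, -0.17], "turn": [0, 0, -4]}], gripper=1)

```text
time: 18.7
position: [0.4617, -0.186, 0.2034]
tool_rot: [-3.14, 0.087, -0.007]
ft_force: [1.4, 0.3, -0.2]
grip_width: 0.372
grip_force: 0.0
```

Emit:
step_arm(commands=[{"travel": [0.005, 0.045, 0], "turn": [0, 0, 0]}, {"travel": [0.005, 0.09, 0], "turn": [0, 0, 0]}, {"travel": [0.005, 0.135, 0], "turn": [0, 0, 0]}, {"travel": [0.005, 0.145, 0], "turn": [0, 0, 0]}, {"travel": [0.005, 0.145, 0], "turn": [0, 0, 0]}])

```text
time: 19.2
position: [0.4559, -0.3326, 0.2005]
tool_rot: [3.139, -0.1, -0.001]
ft_force: [-0.4, 0.8, -0.4]
grip_width: 0.83
grip_force: 0.0
```

```bash
python3 -c "
from h import *
show();s=ctrl.get_state();im=ctrl.get_image('wrist');np.save('s12.npy',np.r_[s['position'],s['tool_rot']]);cv2.imwrite('pics/w12.png',im[:,:,::-1]);t=ctrl.get_image('top');cv2.imwrite('pics/t12.png',t[:,:,::-1])
b=np.zeros((600,800,3),np.uint8);b[:480,:480]=im[:,80:560];b[:320,480:]=cv2.resize(t[240:320,260:380][:,:80],(320,320),interpolation=2);b[320:,480:]=cv2.resize(t[240:310,310:390],(320,280),interpolation=2)
cv2.imwrite('pics/c12.png',b[:,:,::-1])"
```

```text
19.2 [ 0.4559 -0.3326  0.2005] toolx [ 0.998 -0.064 -0.001] tooly [-0.064 -0.998  0.001] z [-0.001 -0.001 -1.   ] F [-0.4  0.8 -0.4] g 0.83 0.0 q7 [-0.17, 0.17, 0.85, 1.69, -0.13, 1.34, -0.93]
```

View pics/c12.png

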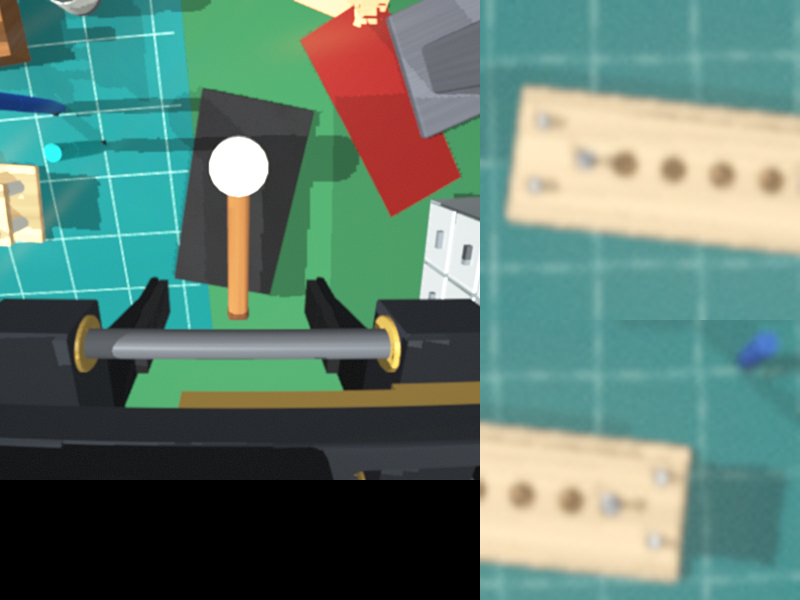

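```bash
python3 -c "
from h import *
v=np.load('s12.npy');s=dict(position=v[:3],tool_rot=v[3:]);K,d,R,t=cam('wrist',s);C=(K,d,R,t-R@np.array([0,0,.003]))
im=cv2.imread('pics/w12.png');m=((im.min(2)>235)).astype(np.uint8);m[:120]=0;m[215:]=0;m[:,:250]=0;m[:,400:]=0
n,l,st,ce=cv2.connectedComponentsWithStats(m);i=1+st[1:,4].argmax();print(st[i],ce[i])
h=p2w(C,[ce[i]],.084)[0];print('head',h.round(4),'diam',st[i,2:4])
hs=cv2.cvtColor(im,cv2.COLOR_BGR2HSV);o=(hs[...,0]>5)&(hs[...,0]<22)&(hs[...,1]>110)&(hs[...,2]>100)
P=[]
for r in(210,240,270,300):
  c=np.where(o[r,290:350])[0]+290;P.append((c.mean(),r));print(r,c[0],c[-1])
w=p2w(C,P,.058);print(w.round(4));e=w[0]-w[-1];e2=h-w[-1];print(np.degrees(np.arctan2(e[1],e[0])),np.degrees(np.arctan2(e2[1],e2[0])))
a=np.arctan2(e2[1],e2[0]);g=h[:2]-.042*np.array([np.cos(a),np.sin(a)]);print(g)
print('pad',p2w(C,[(283,88),(393,110),(348,293),(256,276)],.008).round(3).tolist())
rel([*g,.0085],np.degrees(a)-90)"
```

```text
[ 289  137   59   60 2704] [318.11908284 166.48150888]
head [ 0.5095 -0.3361  0.084 ] diam [59 60]
210 307 328
240 307 328
270 308 328
300 308 327
[[ 0.4642 -0.3328  0.058 ]
 [ 0.4328 -0.3309  0.058 ]
 [ 0.3995 -0.3294  0.058 ]
 [ 0.3641 -0.3267  0.058 ]]
-3.5008516792108915 -3.6839187622891743
[ 0.46762745 -0.3333767 ]
pad [[0.585, -0.304, 0.008], [0.556, -0.419, 0.008], [0.345, -0.364, 0.008], [0.375, -0.252, 0.008]]
[[0.0105, 0.0039, 0.1918], [-0.07, 0.02, 0.35], [-0.03, -0.11, -179.65]]
```

Emit:
step_arm(commands=[{"travel": [0.01, 0.004, 0.045], "turn": [0, 0, 0]}, {"travel": [0.0105, 0.004, 0.09], "turn": [0, 0, 0.3]}, {"travel": [0.0105, 0.004, 0.135], "turn": [0, 0, 0.3]}, {"travel": [0.0105, 0.004, 0.175], "turn": [0, 0, 0.3]}, {"travel": [0.0105, 0.004, 0.196], "turn": [0, 0, 0.3]}])

```text
time: 19.8
position: [0.4663, -0.3305, 0.0009]
tool_rot: [-3.136, 0.095, 0.006]
ft_force: [-0.3, 1.0, -0.3]
grip_width: 1.0
grip_force: 0.0
```

Emit:
step_arm(commands=[{"travel": [0, 0, 0], "turn": [0, 0, 0]}, {"travel": [0, 0, 0], "turn": [0, 0, 0]}, {"travel": [0, 0, 0], "turn": [0, 0, 0]}, {"travel": [0, 0, 0], "turn": [0, 0, 0]}, {"travel": [0, 0, 0], "turn": [0, 0, 0]}], gripper=0.1, force=60)

```text
time: 20.3
position: [0.4681, -0.3354, 0.0059]
tool_rot: [3.14, -0.101, 0.004]
ft_force: [-0.5, -0.2, -0.5]
grip_width: 0.633
grip_force: 0.0
```

Emit:
step_arm(commands=[{"travel": [0, 0, 0], "turn": [0, 0, 0]}, {"travel": [0, 0, 0], "turn": [0, 0, 0]}, {"travel": [0, 0, 0], "turn": [0, 0, 0]}, {"travel": [0, 0, 0], "turn": [0, 0, 0]}, {"travel": [0, 0, 0], "turn": [0, 0, 0]}])

```text
time: 20.8
position: [0.467, -0.3351, 0.0046]
tool_rot: [-3.14, 0.102, 0.0]
ft_force: [0.1, 0.5, 0.6]
grip_width: 0.245
grip_force: 60.0
```

```bash
python3 -c "
from h import *
show()"
```

```text
20.8 [ 0.467  -0.3351  0.0046] toolx [ 0.998 -0.065 -0.   ] tooly [-0.065 -0.998 -0.   ] z [-0.  0. -1.] F [0.1 0.5 0.6] g 0.245 60.0 q7 [-0.06, 0.42, 0.77, 1.87, -0.35, 0.99, -0.78]
```

Emit:
step_arm(commands=[{"travel": [0, 0, -0.02], "turn": [0, 0, 0]}, {"travel": [0, 0, -0.06], "turn": [0, 0, 0]}, {"travel": [0, 0, -0.1], "turn": [0, 0, 0]}, {"travel": [0, 0, -0.145], "turn": [0, 0, 0]}, {"travel": [-0.005, -0.03, -0.15], "turn": [0, 0, 0]}])

```text
time: 21.3
position: [0.4654, -0.3115, 0.1601]
tool_rot: [3.132, -0.112, 0.013]
ft_force: [0.4, -0.2, -2.8]
grip_width: 0.249
grip_force: 60.0
```

Emit:
step_arm(commands=[{"travel": [-0.008, -0.045, 0], "turn": [0, 0, 0]}, {"travel": [-0.016, -0.09, 0], "turn": [0, 0, 0]}, {"travel": [-0.024, -0.135, 0], "turn": [0, 0, 0]}, {"travel": [-0.032, -0.18, 0], "turn": [0, 0, 0]}, {"travel": [-0.039, -0.225, 0], "turn": [0, 0, 0]}])

```text
time: 21.8
position: [0.4383, -0.0761, 0.154]
tool_rot: [-3.139, 0.102, 0.001]
ft_force: [1.8, 0.1, -3.7]
grip_width: 0.248
grip_force: 60.0
```

Emit:
step_arm(commands=[{"travel": [-0.0025, -0.0275, 0], "turn": [0, 0, 0]}, {"travel": [-0.0025, -0.0275, 0], "turn": [0, 0, 0]}, {"travel": [-0.0025, -0.0275, 0], "turn": [0, 0, 0]}])

```text
time: 22.1
position: [0.4382, -0.0503, 0.154]
tool_rot: [3.139, -0.099, -0.002]
ft_force: [0.9, -0.5, -3.4]
grip_width: 0.249
grip_force: 60.0
```

```bash
python3 -c "
from h import *
show();rel([.439,-.05,.077]);s=ctrl.get_state();im=ctrl.get_image('wrist');cv2.imwrite('pics/w13.png',im[:,:,::-1])
m=((im.min(2)>235)).astype(np.uint8);m[:,:200]=0;m[:,440:]=0
n,l,st,ce=cv2.connectedComponentsWithStats(m);i=1+st[1:,4].argmax();print(st[i],ce[i])
K,d,R,t=cam('wrist',s);C=(K,d,R,t-R@np.array([0,0,.003]))
h=p2w(C,[ce[i]],s['position'][2]+.0794)[0];A=Ro.from_rotvec(s['tool_rot']);print('head in tool',A.inv().apply(h-s['position']).round(4))"
```

```text
22.1 [ 0.4382 -0.0503  0.154 ] toolx [ 0.998 -0.063 -0.001] tooly [-0.063 -0.998  0.001] z [-0.001 -0.001 -1.   ] F [ 0.9 -0.5 -3.4] g 0.249 60.0 q7 [-0.56, -0.14, 0.57, 2.02, 0.08, 1.24, -1.65]
[[0.0009, -0.0004, 0.077]]
[ 243  188  128   81 2824] [304.57932011 210.37216714]
head in tool [ 0.0596 -0.0053 -0.0795]
```

Emit:
step_arm(commands=[{"travel": [0.001, 0, 0.03], "turn": [0, 0, 0]}, {"travel": [0.001, 0, 0.06], "turn": [0, 0, 0]}, {"travel": [0.001, 0, 0.074], "turn": [0, 0, 0]}, {"travel": [0.001, 0, 0.074], "turn": [0, 0, 0]}])

```text
time: 22.55
position: [0.4375, -0.0522, 0.0784]
tool_rot: [3.138, -0.106, -0.008]
ft_force: [0.0, -0.6, -2.9]
grip_width: 0.245
grip_force: 60.0
```

Emit:
step_arm(commands=[{"travel": [0, 0, 0.002], "turn": [0, 0, 0]}, {"travel": [0, 0, 0.004], "turn": [0, 0, 0]}, {"travel": [0, 0, 0.006], "turn": [0, 0, 0]}, {"travel": [0, 0, 0.008], "turn": [0, 0, 0]}, {"travel": [0, 0, 0.01], "turn": [0, 0, 0]}])

```text
time: 23.05
position: [0.4402, -0.0503, 0.0709]
tool_rot: [-3.14, 0.101, -0.001]
ft_force: [-0.7, 0.6, -3.5]
grip_width: 0.245
grip_force: 60.0
```

```bash
python3 -c "
from h import *
show();print(ctrl.get_state()['torque'])"
```

```text
23.05 [ 0.4402 -0.0503  0.0709] toolx [ 0.998 -0.064  0.001] tooly [-0.064 -0.998 -0.   ] z [ 0.001  0.    -1.   ] F [-0.7  0.6 -3.5] g 0.245 60.0 q7 [-0.56, -0.03, 0.61, 2.12, 0.02, 1.05, -1.59]
[-0.06376043  0.29818462  0.02982195]
```

Emit:
step_arm(commands=[{"travel": [0, 0, 0.001], "turn": [0, 0, 0]}, {"travel": [0, 0, 0.002], "turn": [0, 0, 0]}, {"travel": [0, 0, 0.003], "turn": [0, 0, 0]}, {"travel": [0, 0, 0.004], "turn": [0, 0, 0]}, {"travel": [0, 0, 0.005], "turn": [0, 0, 0]}])

```text
time: 23.55
position: [0.4399, -0.0503, 0.0666]
tool_rot: [-3.139, 0.101, 0.001]
ft_force: [-5.3, 0.5, 7.5]
grip_width: 0.248
grip_force: 60.0
```

```bash
python3 -c "
from h import *
show();print(ctrl.get_state()['torque'])"
```

```text
23.55 [ 0.4399 -0.0503  0.0666] toolx [ 0.998 -0.065 -0.001] tooly [-0.065 -0.998 -0.001] z [-0.     0.001 -1.   ] F [-5.3  0.5  7.5] g 0.248 60.0 q7 [-0.55, -0.03, 0.61, 2.12, 0.02, 1.04, -1.59]
[0.04485088 1.18821269 0.03454239]
```

Emit:
step_arm(commands=[{"travel": [0, 0, 0.0015], "turn": [0, 0, 0]}, {"travel": [0, 0, 0.003], "turn": [0, 0, 0]}, {"travel": [0, 0, 0.0045], "turn": [0, 0, 0]}, {"travel": [0, 0, 0.006], "turn": [0, 0, 0]}, {"travel": [0, 0, 0.007], "turn": [0, 0, 0]}])

```text
time: 24.05
position: [0.4397, -0.0502, 0.0598]
tool_rot: [-3.139, 0.101, 0.002]
ft_force: [-8.2, 0.4, 14.4]
grip_width: 0.249
grip_force: 60.0
```

Emit:
step_arm(commands=[{"travel": [0, 0, 0.001], "turn": [0, 0, 0]}, {"travel": [0, 0, 0.002], "turn": [0, 0, 0]}, {"travel": [0, 0, 0.002], "turn": [0, 0, 0]}])

```text
time: 24.35
position: [0.4395, -0.0502, 0.0591]
tool_rot: [-3.138, 0.102, 0.003]
ft_force: [-12.6, 0.9, 21.9]
grip_width: 0.249
grip_force: 60.0
```

```bash
python3 -c "
from h import *
show();print(ctrl.get_state()['torque'])"
```

```text
24.35 [ 0.4395 -0.0502  0.0591] toolx [ 0.998 -0.065 -0.002] tooly [-0.065 -0.998 -0.002] z [-0.002  0.002 -1.   ] F [-12.6   0.9  21.9] g 0.249 60.0 q7 [-0.55, -0.01, 0.61, 2.13, 0.01, 1.03, -1.58]
[-0.01198922  2.39218795 -0.05458224]
```

Emit:
step_arm(commands=[{"travel": [0, 0, -0.02], "turn": [0, 0, 0]}, {"travel": [0, 0, -0.04], "turn": [0, 0, 0]}, {"travel": [0.003, -0.04, -0.04], "turn": [0, 0, 0]}, {"travel": [0.006, -0.08, -0.04], "turn": [0, 0, 0]}, {"travel": [0.009, -0.12, -0.04], "turn": [0, 0, 0]}])

```text
time: 24.85
position: [0.4571, 0.0702, 0.097]
tool_rot: [-3.139, 0.103, -0.002]
ft_force: [-0.0, -0.1, -3.2]
grip_width: 0.246
grip_force: 60.0
```

Emit:
step_arm(commands=[{"travel": [0, -0.028, 0], "turn": [0, 0, 0]}, {"travel": [0, -0.028, 0], "turn": [0, 0, 0]}, {"travel": [0, -0.028, 0], "turn": [0, 0, 0]}, {"travel": [0, -0.028, 0.01], "turn": [0, 0, 0]}, {"travel": [0, -0.028, 0.02], "turn": [0, 0, 0]}])

```text
time: 25.35
position: [0.4586, 0.0955, 0.076]
tool_rot: [-3.14, 0.105, -0.001]
ft_force: [-0.3, -0.5, -4.1]
grip_width: 0.249
grip_force: 60.0
```

Emit:
step_arm(commands=[{"travel": [0, 0, 0.002], "turn": [0, 0, 0]}, {"travel": [0, 0, 0.004], "turn": [0, 0, 0]}, {"travel": [0, 0, 0.006], "turn": [0, 0, 0]}, {"travel": [0, 0, 0.008], "turn": [0, 0, 0]}, {"travel": [0, 0, 0.009], "turn": [0, 0, 0]}])

```text
time: 25.85
position: [0.4586, 0.0968, 0.0683]
tool_rot: [-3.14, 0.102, 0.0]
ft_force: [-3.3, -1.0, 6.4]
grip_width: 0.244
grip_force: 60.0
```

```bash
python3 -c "
from h import *
show();print(ctrl.get_state()['torque'])"
```

```text
25.85 [0.4586 0.0968 0.0683] toolx [ 0.998 -0.065 -0.   ] tooly [-0.065 -0.998 -0.   ] z [-0.  0. -1.] F [-3.3 -1.   6.4] g 0.244 60.0 q7 [-0.7, 0.04, 0.45, 2.06, -0.02, 1.05, -1.88]
[-0.31223569  0.97482704 -0.13080197]
```

Emit:
step_arm(commands=[{"travel": [0, 0, 0.002], "turn": [0, 0, 0]}, {"travel": [0, 0, 0.0035], "turn": [0, 0, 0]}, {"travel": [0, 0, 0.005], "turn": [0, 0, 0]}, {"travel": [0, 0, 0.0065], "turn": [0, 0, 0]}, {"travel": [0, 0, 0.008], "turn": [0, 0, 0]}])

```text
time: 26.35
position: [0.4586, 0.0968, 0.061]
tool_rot: [-3.139, 0.102, 0.0]
ft_force: [-5.4, -0.7, 8.2]
grip_width: 0.247
grip_force: 60.0
```

Emit:
step_arm(commands=[{"travel": [0, 0, 0.001], "turn": [0, 0, 0]}, {"travel": [0, 0, 0.002], "turn": [0, 0, 0]}, {"travel": [0, 0, 0.003], "turn": [0, 0, 0]}, {"travel": [0, 0, 0.003], "turn": [0, 0, 0]}])

```text
time: 26.75
position: [0.4584, 0.0969, 0.0592]
tool_rot: [-3.139, 0.102, 0.001]
ft_force: [-9.5, -2.0, 17.6]
grip_width: 0.245
grip_force: 60.0
```

Emit:
step_arm(commands=[{"travel": [0, 0, 0.001], "turn": [0, 0, 0]}, {"travel": [0, 0, 0.002], "turn": [0, 0, 0]}, {"travel": [0, 0, 0.002], "turn": [0, 0, 0]}])

```text
time: 27.05
position: [0.4575, 0.0974, 0.0573]
tool_rot: [-3.138, 0.101, 0.004]
ft_force: [-13.5, -1.8, 21.1]
grip_width: 0.246
grip_force: 60.0
```

Emit:
step_arm(commands=[{"travel": [0, 0, -0.03], "turn": [0, 0, 0]}, {"travel": [0, 0, -0.07], "turn": [0, 0, 0]}, {"travel": [0, 0, -0.1], "turn": [0, 0, 0]}, {"travel": [0, 0.04, -0.1], "turn": [0, 0, 0]}, {"travel": [0, 0.085, -0.1], "turn": [0, 0, 0]}])

```text
time: 27.55
position: [0.4542, 0.0125, 0.1561]
tool_rot: [-3.139, 0.094, -0.006]
ft_force: [0.3, -1.8, -3.3]
grip_width: 0.249
grip_force: 60.0
```

```bash
python3 -c "
from h import *
show();rel([.467,-.335,.154],-93.7)"
```

```text
27.55 [0.4542 0.0125 0.1561] toolx [ 0.998 -0.06   0.004] tooly [-0.06  -0.998 -0.001] z [ 0.004  0.001 -1.   ] F [ 0.3 -1.8 -3.3] g 0.249 60.0 q7 [-0.64, -0.1, 0.52, 1.99, 0.05, 1.24, -1.76]
[[0.0336, 0.3462, 0.0018], [-0.06, -0.21, 0.27], [0.32, -0.09, -179.73]]
```

Emit:
step_arm(commands=[{"travel": [0, 0.045, 0], "turn": [0, 0, 0]}, {"travel": [0.005, 0.09, 0], "turn": [0, 0, 0]}, {"travel": [0.01, 0.135, 0], "turn": [0, 0, 0]}, {"travel": [0.015, 0.18, 0], "turn": [0, 0, 0]}, {"travel": [0.02, 0.225, 0], "turn": [0, 0, 0]}])

```text
time: 28.05
position: [0.4585, -0.2156, 0.155]
tool_rot: [-3.14, 0.101, -0.003]
ft_force: [1.2, 0.2, -4.0]
grip_width: 0.249
grip_force: 60.0
```

Emit:
step_arm(commands=[{"travel": [0.006, 0.045, 0], "turn": [0, 0, 0]}, {"travel": [0.012, 0.09, 0], "turn": [0, 0, 0]}, {"travel": [0.013, 0.119, 0], "turn": [0, 0, 0]}, {"travel": [0.013, 0.119, 0.02], "turn": [0, 0, 0]}, {"travel": [0.013, 0.119, 0.02], "turn": [0, 0, 0]}])

```text
time: 28.55
position: [0.4617, -0.3334, 0.1323]
tool_rot: [-3.139, 0.104, 0.007]
ft_force: [-0.6, 0.6, -4.0]
grip_width: 0.246
grip_force: 60.0
```

```bash
python3 -c "
from h import *
show();rel([.467,-.335,.012],-93.7);t=ctrl.get_image('top');cv2.imwrite('pics/t14.png',t[:,:,::-1])"
```

```text
28.55 [ 0.4617 -0.3334  0.1323] toolx [ 0.998 -0.066 -0.005] tooly [-0.066 -0.998 -0.001] z [-0.005  0.001 -1.   ] F [-0.6  0.6 -4. ] g 0.246 60.0 q7 [-0.2, 0.27, 0.91, 1.77, -0.23, 1.22, -0.87]
[[0.0059, 0.0014, 0.1203], [-0.06, 0.27, -0.11], [0.42, 0.1, 179.89]]
```

Emit:
step_arm(commands=[{"travel": [0.003, 0.001, 0.04], "turn": [0, 0, 0]}, {"travel": [0.003, 0.001, 0.08], "turn": [0, 0, 0]}, {"travel": [0.003, 0.001, 0.11], "turn": [0, 0, 0]}, {"travel": [0.003, 0.001, 0.12], "turn": [0, 0, 0]}, {"travel": [0.003, 0.001, 0.12], "turn": [0, 0, 0]}])

```text
time: 29.1
position: [0.4667, -0.3333, 0.0142]
tool_rot: [-3.139, 0.099, 0.002]
ft_force: [-0.8, -0.6, -3.4]
grip_width: 0.246
grip_force: 60.0
```

Emit:
step_arm(commands=[{"travel": [0, 0, 0.002], "turn": [0, 0, 0]}, {"travel": [0, 0, 0.004], "turn": [0, 0, 0]}, {"travel": [0, 0, 0.006], "turn": [0, 0, 0]}, {"travel": [0, 0, 0.007], "turn": [0, 0, 0]}])

```text
time: 29.5
position: [0.4672, -0.3349, 0.0083]
tool_rot: [3.14, -0.101, 0.002]
ft_force: [-0.1, 0.6, -2.7]
grip_width: 0.247
grip_force: 60.0
```

```bash
python3 -c "
from h import *
show()"
```

```text
29.5 [ 0.4672 -0.3349  0.0083] toolx [ 0.998 -0.064  0.001] tooly [-0.064 -0.998  0.   ] z [ 0.001 -0.    -1.   ] F [-0.1  0.6 -2.7] g 0.247 60.0 q7 [-0.11, 0.44, 0.83, 1.87, -0.38, 1.0, -0.75]
```

Emit:
step_arm(commands=[{"travel": [0, 0, 0.001], "turn": [0, 0, 0]}, {"travel": [0, 0, 0.002], "turn": [0, 0, 0]}, {"travel": [0, 0, 0.003], "turn": [0, 0, 0]}, {"travel": [0, 0, 0.0035], "turn": [0, 0, 0]}, {"travel": [0, 0, 0.0035], "turn": [0, 0, 0]}])

```text
time: 30.0
position: [0.4666, -0.3347, 0.004]
tool_rot: [-3.14, 0.102, 0.0]
ft_force: [0.4, -0.4, -2.4]
grip_width: 0.245
grip_force: 60.0
```

```bash
python3 -c "
from h import *
show()"
```

```text
30.0 [ 0.4666 -0.3347  0.004 ] toolx [ 0.998 -0.065 -0.   ] tooly [-0.065 -0.998 -0.   ] z [-0.  0. -1.] F [ 0.4 -0.4 -2.4] g 0.245 60.0 q7 [-0.11, 0.44, 0.83, 1.87, -0.39, 0.99, -0.75]
```

Emit:
step_arm(commands=[{"travel": [0, 0, 0.001], "turn": [0, 0, 0]}, {"travel": [0, 0, 0.002], "turn": [0, 0, 0]}, {"travel": [0, 0, 0.002], "turn": [0, 0, 0]}])

```text
time: 30.3
position: [0.4667, -0.3348, 0.0036]
tool_rot: [-3.139, 0.102, -0.001]
ft_force: [-4.0, 3.4, 8.1]
grip_width: 0.245
grip_force: 60.0
```

```bash
python3 -c "
from h import *
show()"
```

```text
30.3 [ 0.4667 -0.3348  0.0036] toolx [ 0.998 -0.065  0.   ] tooly [-0.065 -0.998 -0.001] z [ 0.     0.001 -1.   ] F [-4.   3.4  8.1] g 0.245 60.0 q7 [-0.11, 0.44, 0.83, 1.87, -0.39, 0.99, -0.75]
```

Emit:
step_arm(commands=[{"travel": [0, 0, -0.001], "turn": [0, 0, 0]}, {"travel": [0, 0, -0.001], "turn": [0, 0, 0]}, {"travel": [0, 0, -0.001], "turn": [0, 0, 0]}, {"travel": [0, 0, -0.001], "turn": [0, 0, 0]}, {"travel": [0, 0, -0.001], "turn": [0, 0, 0]}], gripper=0.7)

```text
time: 30.8
position: [0.4667, -0.3347, 0.0031]
tool_rot: [3.14, -0.101, 0.0]
ft_force: [-0.7, 0.5, -0.4]
grip_width: 0.612
grip_force: 0.0
```

Emit:
step_arm(commands=[{"travel": [0, 0, -0.03], "turn": [0, 0, 0]}, {"travel": [0, 0, -0.075], "turn": [0, 0, 0]}, {"travel": [0, 0, -0.12], "turn": [0, 0, 0]}, {"travel": [0, 0, -0.165], "turn": [0, 0, 0]}, {"travel": [0, 0, -0.197], "turn": [0, 0, 0]}])

```text
time: 31.3
position: [0.4672, -0.3355, 0.2033]
tool_rot: [3.139, -0.102, 0.005]
ft_force: [-0.1, -0.5, -0.4]
grip_width: 0.7
grip_force: 0.0
```

Emit:
step_arm(commands=[{"travel": [0.005, -0.045, 0], "turn": [0, 0, 0]}, {"travel": [0.015, -0.09, 0], "turn": [0, 0, 0]}, {"travel": [0.03, -0.135, 0], "turn": [0, 0, 0]}, {"travel": [0.045, -0.18, 0], "turn": [0, 0, 0]}, {"travel": [0.06, -0.225, 0], "turn": [0, 0, 0]}])

```text
time: 31.8
position: [0.5415, -0.1121, 0.2005]
tool_rot: [-3.139, 0.102, -0.002]
ft_force: [0.1, -0.4, 0.0]
grip_width: 0.697
grip_force: 0.0
```

Emit:
step_arm(commands=[{"travel": [0.015, -0.045, 0], "turn": [0, 0, 0]}, {"travel": [0.033, -0.087, 0], "turn": [0, 0, 0]}, {"travel": [0.033, -0.087, 0], "turn": [0, 0, 0]}, {"travel": [0.033, -0.087, 0], "turn": [0, 0, 0]}, {"travel": [0.033, -0.087, 0], "turn": [0, 0, 0]}], gripper=0.34)

```text
time: 32.3
position: [0.5792, -0.0309, 0.2001]
tool_rot: [3.139, -0.104, -0.0]
ft_force: [0.2, 0.6, 0.2]
grip_width: 0.371
grip_force: 0.0
```

```bash
python3 -c "
from h import *
show();s=ctrl.get_state();im=ctrl.get_image('wrist');np.save('s15.npy',np.r_[s['position'],s['tool_rot']]);cv2.imwrite('pics/w15.png',im[:,:,::-1]);t=ctrl.get_image('top');cv2.imwrite('pics/t15.png',t[:,:,::-1])
b=np.zeros((600,800,3),np.uint8);b[:480,:480]=im[:,80:560];b[:320,480:]=cv2.resize(t[250:350,410:490],(320,320)[::1],interpolation=2)
b[480:,:]=0
b[340:600,480:]=cv2.resize(t[250:315,260:340],(320,260),interpolation=2)
cv2.imwrite('pics/c15.png',b[:,:,::-1])
C=cam('wrist',s);print(w2p(C,[[.652,-.0095,.123],[.6534,-.0515,.123]]))"
```

```text
32.3 [ 0.5792 -0.0309  0.2001] toolx [ 0.998 -0.066 -0.   ] tooly [-0.066 -0.998  0.001] z [-0.    -0.001 -1.   ] F [0.2 0.6 0.2] g 0.371 0.0 q7 [-0.64, 0.2, 0.75, 1.65, -0.14, 1.34, -1.51]
[[283.59980671 148.74386153]
 [339.439785   143.08248141]]
```

View pics/c15.png

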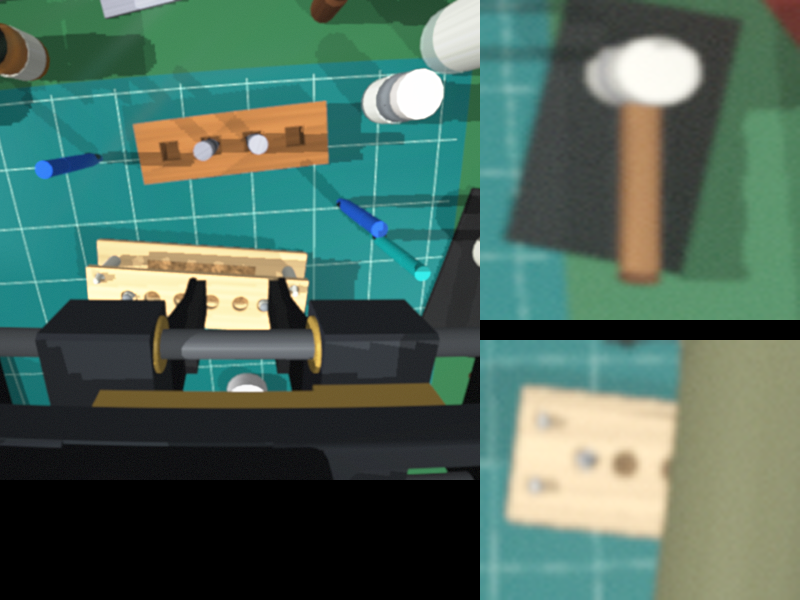

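```bash
python3 -c "
from h import *
v=np.load('s15.npy');s=dict(position=v[:3],tool_rot=v[3:]);K,d,R,t=cam('wrist',s);C=(K,d,R,t-R@np.array([0,0,.003]))
im=cv2.imread('pics/w15.png');hs=cv2.cvtColor(im,cv2.COLOR_BGR2HSV)
m=((hs[...,1]<70)&(hs[...,2]>110)).astype(np.uint8);m[:125]=0;m[180:]=0;m[:,:260]=0;m[:,365:]=0
n,l,st,ce=cv2.connectedComponentsWithStats(m);P=[]
for i in range(1,n):
  if st[i,4]>60: print(st[i],ce[i].round(1))
for px in((286,149.5),(338,144.5)): print(p2w(C,[px],.123).round(4))
rel([.652,-.01,.07],-93.7)"
```

```text
[327 134  21  21 345] [337.4 143.8]
[273 141  20  20 312] [282.8 150.5]
[[ 0.6512 -0.011   0.123 ]]
[[ 0.6523 -0.0506  0.123 ]]
[[0.0712, -0.0261, 0.1304], [-0.0, -0.01, -0.17], [-0.02, 0.0, 179.83]]
```

Emit:
step_arm(commands=[{"travel": [0.035, -0.013, 0], "turn": [0, 0, 0]}, {"travel": [0.07, -0.0265, 0], "turn": [0, 0, 0]}, {"travel": [0.07, -0.0265, 0.02], "turn": [0, 0, 0]}, {"travel": [0.07, -0.0265, 0.06], "turn": [0, 0, 0]}, {"travel": [0.07, -0.0265, 0.085], "turn": [0, 0, 0]}], gripper=0.34)

```text
time: 32.9
position: [0.6501, -0.0089, 0.1129]
tool_rot: [3.139, -0.105, -0.003]
ft_force: [-1.3, 0.7, -0.2]
grip_width: 0.343
grip_force: 0.0
```

```bash
python3 -c "
from h import *
show();rel([.6505,-.0095,.0635],-93.7)"
```

```text
32.9 [ 0.6501 -0.0089  0.1129] toolx [ 0.998 -0.067 -0.002] tooly [-0.067 -0.998  0.001] z [-0.002 -0.001 -1.   ] F [-1.3  0.7 -0.2] g 0.343 0.0 q7 [-0.56, 0.44, 0.7, 1.58, -0.3, 1.23, -1.45]
[[0.0005, 0.0005, 0.0494], [0.04, 0.11, -0.13], [0.17, -0.06, 179.87]]
```

Emit:
step_arm(commands=[{"travel": [0, 0, 0.02], "turn": [0, 0, 0]}, {"travel": [0, 0, 0.04], "turn": [0, 0, 0]}, {"travel": [0, 0, 0.051], "turn": [0, 0, 0]}, {"travel": [0, 0, 0.051], "turn": [0, 0, 0]}])

```text
time: 33.3
position: [0.6498, -0.0083, 0.0628]
tool_rot: [3.139, -0.104, -0.004]
ft_force: [0.3, -0.2, -0.5]
grip_width: 0.339
grip_force: 0.0
```

Emit:
step_arm(commands=[{"travel": [0, 0, 0], "turn": [0, 0, 0]}, {"travel": [0, 0, 0], "turn": [0, 0, 0]}, {"travel": [0, 0, 0], "turn": [0, 0, 0]}, {"travel": [0, 0, 0], "turn": [0, 0, 0]}, {"travel": [0, 0, 0], "turn": [0, 0, 0]}], gripper=0.05, force=30)

```text
time: 33.8
position: [0.6521, -0.0077, 0.0654]
tool_rot: [3.14, -0.102, 0.003]
ft_force: [-0.3, -0.2, 4.2]
grip_width: 0.152
grip_force: 29.9
```

```bash
python3 -c "
from h import *
show()"
```

```text
33.8 [ 0.6521 -0.0077  0.0654] toolx [ 0.998 -0.065  0.002] tooly [-0.065 -0.998 -0.   ] z [ 0.002 -0.    -1.   ] F [-0.3 -0.2  4.2] g 0.152 29.9 q7 [-0.55, 0.49, 0.68, 1.62, -0.33, 1.15, -1.42]
```

Emit:
step_arm(commands=[{"travel": [0, 0, -0.015], "turn": [0, 0, 0]}, {"travel": [0, 0, -0.05], "turn": [0, 0, 0]}, {"travel": [0, 0, -0.09], "turn": [0, 0, 0]}, {"travel": [0, 0, -0.115], "turn": [0, 0, 0]}, {"travel": [-0.03, -0.013, -0.115], "turn": [0, 0, 0]}])

```text
time: 34.3
position: [0.6265, 0.0046, 0.1844]
tool_rot: [3.138, -0.107, 0.016]
ft_force: [0.2, -0.4, -0.5]
grip_width: 0.148
grip_force: 29.9
```

Emit:
step_arm(commands=[{"travel": [-0.043, -0.017, 0], "turn": [0, 0, 0]}, {"travel": [-0.086, -0.035, 0], "turn": [0, 0, 0]}, {"travel": [-0.13, -0.053, 0], "turn": [0, 0, 0]}, {"travel": [-0.13, -0.053, 0], "turn": [0, 0, 0]}, {"travel": [-0.13, -0.053, 0], "turn": [0, 0, 0]}])

```text
time: 34.8
position: [0.4951, 0.0698, 0.18]
tool_rot: [-3.138, 0.098, -0.001]
ft_force: [0.4, -1.0, -1.1]
grip_width: 0.151
grip_force: 29.9
```

```bash
cat > head.py <<'E'
from h import *
import sys
show();s=ctrl.get_state();im=ctrl.get_image('wrist')[:,:,::-1];cv2.imwrite('pics/%s.png'%sys.argv[1],im)
K,d,R,t=cam('wrist',s);C=(K,d,R,t-R@np.array([0,0,.003]));A=Ro.from_rotvec(s['tool_rot'])
print('pred head px',w2p(C,A.apply([0,0,-.0576])+s['position']).round(1))
hs=cv2.cvtColor(im,cv2.COLOR_BGR2HSV);m=((hs[...,1]<70)&(hs[...,2]>130)).astype(np.uint8)
n,l,st,ce=cv2.connectedComponentsWithStats(m)
for i in range(1,n):
    if st[i,4]>80 and 230<ce[i][0]<410 and 120<ce[i][1]<400: print(st[i],ce[i].round(1),A.inv().apply(p2w(C,[ce[i]],s['position'][2]+.0576)[0]-s['position']).round(4))
E
python3 head.py w16; python3 -c "
from h import *
rel([.497,.0683,.18])"
```

```text
34.8 [0.4951 0.0698 0.18  ] toolx [ 0.998 -0.062  0.001] tooly [-0.062 -0.998 -0.003] z [ 0.001  0.002 -1.   ] F [ 0.4 -1.  -1.1] g 0.151 29.9 q7 [-0.88, -0.01, 0.69, 1.87, 0.0, 1.28, -1.82]
pred head px [[319.5 330.8]]
[  245   163   253   105 10911] [356.6 226.1] [ 0.0482  0.0146 -0.0576]
[287 213  13  14 144] [292.6 219.7] [ 0.0507 -0.0109 -0.0575]
[300 347  57   4 203] [327.3 348.3] [-0.0092  0.0036 -0.0576]
[[0.0008, 0.0005, 0.0001]]
```

Emit:
step_arm(commands=[{"travel": [0.0018, 0.0003, 0.03], "turn": [0, 0, 0]}, {"travel": [0.0018, 0.0003, 0.055], "turn": [0, 0, 0]}, {"travel": [0.0018, 0.0003, 0.06], "turn": [0, 0, 0]}, {"travel": [0.0018, 0.0003, 0.064], "turn": [0, 0, 0]}, {"travel": [0.0018, 0.0003, 0.068], "turn": [0, 0, 0]}])

```text
time: 35.35
position: [0.4989, 0.0679, 0.112]
tool_rot: [3.14, -0.103, 0.003]
ft_force: [0.3, -0.3, -0.9]
grip_width: 0.145
grip_force: 29.9
```

Emit:
step_arm(commands=[{"travel": [0, 0, 0.004], "turn": [0, 0, 0]}, {"travel": [0, 0, 0.008], "turn": [0, 0, 0]}, {"travel": [0, 0, 0.012], "turn": [0, 0, 0]}])

```text
time: 35.65
position: [0.4979, 0.0685, 0.0993]
tool_rot: [-3.139, 0.101, -0.001]
ft_force: [0.6, 0.2, -2.0]
grip_width: 0.147
grip_force: 29.9
```

Emit:
step_arm(commands=[{"travel": [0, 0, 0.008], "turn": [0, 0, 0]}, {"travel": [0, 0, 0.016], "turn": [0, 0, 0]}, {"travel": [0, 0, 0.024], "turn": [0, 0, 0]}, {"travel": [0, 0, 0.029], "turn": [0, 0, 0]}, {"travel": [0, 0, 0.031], "turn": [0, 0, 0]}])

```text
time: 36.15
position: [0.497, 0.0682, 0.0673]
tool_rot: [3.139, -0.101, -0.002]
ft_force: [0.2, 0.2, -0.8]
grip_width: 0.149
grip_force: 29.9
```

Emit:
step_arm(commands=[{"travel": [0, 0, 0.001], "turn": [0, 0, 0]}, {"travel": [0, 0, 0.002], "turn": [0, 0, 0]}, {"travel": [0, 0, 0.002], "turn": [0, 0, 0]}])

```text
time: 36.45
position: [0.4979, 0.0684, 0.0665]
tool_rot: [-3.14, 0.102, -0.001]
ft_force: [-0.8, 0.3, -1.5]
grip_width: 0.149
grip_force: 29.9
```

```bash
python3 -c "
from h import *
show()"
```

```text
36.45 [0.4979 0.0684 0.0665] toolx [ 0.998 -0.065  0.001] tooly [-0.065 -0.998 -0.   ] z [ 0.001  0.    -1.   ] F [-0.8  0.3 -1.5] g 0.149 29.9 q7 [-0.84, 0.13, 0.7, 1.99, -0.1, 1.05, -1.73]
```

Emit:
step_arm(commands=[{"travel": [0, 0, 0.001], "turn": [0, 0, 0]}, {"travel": [0, 0, 0.001], "turn": [0, 0, 0]}])

```text
time: 36.65
position: [0.4985, 0.0685, 0.0663]
tool_rot: [-3.139, 0.101, -0.003]
ft_force: [-2.0, -0.4, 5.5]
grip_width: 0.149
grip_force: 29.9
```

Emit:
step_arm(commands=[{"travel": [0, 0, 0], "turn": [0, 0, 0]}, {"travel": [0, 0, 0], "turn": [0, 0, 0]}, {"travel": [0, 0, 0], "turn": [0, 0, 0]}, {"travel": [0, 0, 0], "turn": [0, 0, 0]}], gripper=0.34)

```text
time: 37.05
position: [0.4974, 0.0684, 0.0651]
tool_rot: [-3.14, 0.101, 0.0]
ft_force: [-0.1, 0.2, 0.4]
grip_width: 0.329
grip_force: 0.0
```

Emit:
step_arm(commands=[{"travel": [0, 0, -0.03], "turn": [0, 0, 0]}, {"travel": [0, 0, -0.07], "turn": [0, 0, 0]}, {"travel": [0, 0, -0.11], "turn": [0, 0, 0]}, {"travel": [0.03, 0.02, -0.12], "turn": [0, 0, 0]}, {"travel": [0.067, 0.045, -0.12], "turn": [0, 0, 0]}])

```text
time: 37.55
position: [0.5634, 0.0213, 0.1883]
tool_rot: [-3.135, 0.093, -0.008]
ft_force: [0.3, 0.3, -0.6]
grip_width: 0.339
grip_force: 0.0
```

Emit:
step_arm(commands=[{"travel": [0.04, 0.027, 0], "turn": [0, 0, 0]}, {"travel": [0.08, 0.054, 0], "turn": [0, 0, 0]}, {"travel": [0.095, 0.0635, 0], "turn": [0, 0, 0]}, {"travel": [0.095, 0.0635, 0], "turn": [0, 0, 0]}])

```text
time: 37.95
position: [0.6531, -0.0536, 0.184]
tool_rot: [3.136, -0.107, -0.001]
ft_force: [-0.6, 1.0, -0.7]
grip_width: 0.337
grip_force: 0.0
```

```bash
python3 -c "
from h import *
show();rel([.6525,-.0503,.064],-93.7)
t=ctrl.get_image('top');cv2.imwrite('pics/t17.png',t[:,:,::-1])
im=ctrl.get_image('wrist');cv2.imwrite('pics/w17.png',im[:,:,::-1])
# stand punch check: bright head of punch 1 in top view vs before
a=cv2.imread('pics/t15.png').astype(int);C=cam('top');p=w2p(C,[[.497,.0683,.124],[.6505,-.0095,.123],[.6525,-.0503,.123]]).round(0).astype(int);print(p.tolist())
for x,y in p: d=np.abs(t[y-4:y+5,x-4:x+5,::-1].astype(int)-a[y-4:y+5,x-4:x+5]).mean();print(d, t[y-2:y+3,x-2:x+3].mean((0,1)).round(0))"
```

```text
37.95 [ 0.6531 -0.0536  0.184 ] toolx [ 0.998 -0.068 -0.001] tooly [-0.068 -0.998  0.004] z [-0.001 -0.003 -1.   ] F [-0.6  1.  -0.7] g 0.337 0.0 q7 [-0.56, 0.42, 0.8, 1.48, -0.3, 1.37, -1.38]
[[-0.0008, -0.0037, 0.12], [0.2, 0.04, -0.22], [0.07, -0.32, 179.78]]
[[294, 279], [324, 217], [341, 216]]
24.25102880658436 [210. 205. 202.]
14.576131687242798 [145. 148. 113.]
7.226337448559671 [145. 149. 114.]
```

Emit:
step_arm(commands=[{"travel": [0, -0.001, 0.03], "turn": [0, 0, 0]}, {"travel": [0, -0.001, 0.05], "turn": [0, 0, 0]}, {"travel": [0, -0.001, 0.065], "turn": [0, 0, 0]}, {"travel": [0, -0.001, 0.065], "turn": [0, 0, 0]}])

```text
time: 38.45
position: [0.6502, -0.0475, 0.1182]
tool_rot: [-3.139, 0.099, 0.006]
ft_force: [1.1, -0.3, -0.3]
grip_width: 0.339
grip_force: 0.0
```

```bash
python3 -c "
from h import *
show();rel([.6525,-.0503,.064],-93.7)"
```

```text
38.45 [ 0.6502 -0.0475  0.1182] toolx [ 0.998 -0.063 -0.004] tooly [-0.063 -0.998 -0.001] z [-0.004  0.001 -1.   ] F [ 1.1 -0.3 -0.3] g 0.339 0.0 q7 [-0.55, 0.46, 0.78, 1.57, -0.34, 1.25, -1.35]
[[0.0027, 0.0027, 0.0542], [-0.06, 0.22, 0.1], [-0.35, -0.1, -179.9]]
```

Emit:
step_arm(commands=[{"travel": [0.001, 0.001, 0], "turn": [0, 0, 0]}, {"travel": [0.001, 0.001, 0.02], "turn": [0, 0, 0]}, {"travel": [0.001, 0.001, 0.04], "turn": [0, 0, 0]}, {"travel": [0.001, 0.001, 0.054], "turn": [0, 0, 0]}, {"travel": [0.001, 0.001, 0.054], "turn": [0, 0, 0]}])

```text
time: 38.95
position: [0.6523, -0.0501, 0.065]
tool_rot: [-3.14, 0.101, 0.004]
ft_force: [-0.3, 0.1, -0.2]
grip_width: 0.338
grip_force: 0.0
```

Emit:
step_arm(commands=[{"travel": [0, 0, 0], "turn": [0, 0, 0]}, {"travel": [0, 0, 0], "turn": [0, 0, 0]}, {"travel": [0, 0, 0], "turn": [0, 0, 0]}, {"travel": [0, 0, 0], "turn": [0, 0, 0]}, {"travel": [0, 0, 0], "turn": [0, 0, 0]}], gripper=0.05, force=30)

```text
time: 39.45
position: [0.6541, -0.0509, 0.0674]
tool_rot: [3.14, -0.102, 0.003]
ft_force: [-0.2, -0.0, 4.0]
grip_width: 0.152
grip_force: 30.0
```

```bash
python3 -c "
from h import *
show()"
```

```text
39.45 [ 0.6541 -0.0509  0.0674] toolx [ 0.998 -0.065  0.002] tooly [-0.065 -0.998  0.   ] z [ 0.002 -0.    -1.   ] F [-0.2 -0.   4. ] g 0.152 30.0 q7 [-0.53, 0.51, 0.76, 1.61, -0.38, 1.16, -1.33]
```

Emit:
step_arm(commands=[{"travel": [0, 0, -0.015], "turn": [0, 0, 0]}, {"travel": [0, 0, -0.05], "turn": [0, 0, 0]}, {"travel": [0, 0, -0.09], "turn": [0, 0, 0]}, {"travel": [0, 0, -0.115], "turn": [0, 0, 0]}, {"travel": [-0.03, -0.003, -0.115], "turn": [0, 0, 0]}])

```text
time: 39.95
position: [0.6279, -0.0464, 0.1862]
tool_rot: [3.138, -0.102, 0.015]
ft_force: [0.7, -0.3, -0.4]
grip_width: 0.151
grip_force: 30.0
```

Emit:
step_arm(commands=[{"travel": [-0.046, -0.003, 0], "turn": [0, 0, 0]}, {"travel": [-0.092, -0.006, 0], "turn": [0, 0, 0]}, {"travel": [-0.138, -0.01, 0], "turn": [0, 0, 0]}, {"travel": [-0.138, -0.01, 0], "turn": [0, 0, 0]}, {"travel": [-0.138, -0.01, 0], "turn": [0, 0, 0]}])

```text
time: 40.45
position: [0.4859, -0.0258, 0.1822]
tool_rot: [-3.135, 0.1, -0.003]
ft_force: [0.6, 1.3, -0.4]
grip_width: 0.148
grip_force: 30.0
```

Emit:
step_arm(commands=[{"travel": [0, 0, 0], "turn": [0, 0, 0]}, {"travel": [0, 0, 0], "turn": [0, 0, 0]}, {"travel": [0, 0, 0], "turn": [0, 0, 0]}])

```text
time: 40.75
position: [0.4871, -0.0272, 0.181]
tool_rot: [3.137, -0.103, -0.001]
ft_force: [-0.8, 0.0, -1.7]
grip_width: 0.15
grip_force: 30.0
```

```bash
python3 -c "
from h import *
show();rel([.4858,-.0267,.122],-93.7)"
```

```text
40.75 [ 0.4871 -0.0272  0.181 ] toolx [ 0.998 -0.065 -0.   ] tooly [-0.065 -0.998  0.002] z [-0.001 -0.002 -1.   ] F [-0.8  0.  -1.7] g 0.15 30.0 q7 [-0.84, -0.05, 0.83, 1.89, 0.04, 1.29, -1.67]
[[-0.0013, -0.0005, 0.059], [0.14, 0.03, -0.06], [0.04, -0.22, 179.94]]
```

Emit:
step_arm(commands=[{"travel": [-0.001, 0, 0.03], "turn": [0, 0, 0]}, {"travel": [-0.001, 0, 0.055], "turn": [0, 0, 0]}, {"travel": [-0.001, 0, 0.06], "turn": [0, 0, 0]}, {"travel": [-0.001, 0, 0.064], "turn": [0, 0, 0]}, {"travel": [-0.001, 0, 0.068], "turn": [0, 0, 0]}])

```text
time: 41.25
position: [0.4865, -0.0268, 0.1138]
tool_rot: [3.139, -0.102, 0.002]
ft_force: [0.2, -0.2, -0.9]
grip_width: 0.152
grip_force: 30.0
```

Emit:
step_arm(commands=[{"travel": [0, 0, 0.004], "turn": [0, 0, 0]}, {"travel": [0, 0, 0.008], "turn": [0, 0, 0]}, {"travel": [0, 0, 0.012], "turn": [0, 0, 0]}])

```text
time: 41.55
position: [0.4857, -0.0265, 0.1013]
tool_rot: [-3.14, 0.101, -0.001]
ft_force: [0.6, -0.2, -2.2]
grip_width: 0.151
grip_force: 30.0
```

Emit:
step_arm(commands=[{"travel": [0, 0, 0.008], "turn": [0, 0, 0]}, {"travel": [0, 0, 0.016], "turn": [0, 0, 0]}, {"travel": [0, 0, 0.024], "turn": [0, 0, 0]}, {"travel": [0, 0, 0.029], "turn": [0, 0, 0]}, {"travel": [0, 0, 0.031], "turn": [0, 0, 0]}])

```text
time: 42.05
position: [0.4848, -0.0267, 0.0693]
tool_rot: [3.139, -0.102, -0.002]
ft_force: [-0.8, 0.3, -1.1]
grip_width: 0.15
grip_force: 30.0
```

Emit:
step_arm(commands=[{"travel": [0, 0, 0.001], "turn": [0, 0, 0]}, {"travel": [0, 0, 0.002], "turn": [0, 0, 0]}, {"travel": [0, 0, 0.003], "turn": [0, 0, 0]}])

```text
time: 42.35
position: [0.4865, -0.0265, 0.0682]
tool_rot: [-3.139, 0.101, -0.003]
ft_force: [-0.5, 0.2, 9.6]
grip_width: 0.152
grip_force: 30.0
```

Emit:
step_arm(commands=[{"travel": [0, 0, -0.001], "turn": [0, 0, 0]}, {"travel": [0, 0, -0.001], "turn": [0, 0, 0]}, {"travel": [0, 0, -0.001], "turn": [0, 0, 0]}, {"travel": [0, 0, -0.001], "turn": [0, 0, 0]}], gripper=0.34)

```text
time: 42.75
position: [0.4853, -0.0265, 0.0681]
tool_rot: [-3.14, 0.101, -0.0]
ft_force: [-0.6, -0.8, -0.1]
grip_width: 0.331
grip_force: 0.0
```

Emit:
step_arm(commands=[{"travel": [0, 0, -0.03], "turn": [0, 0, 0]}, {"travel": [0, 0, -0.07], "turn": [0, 0, 0]}, {"travel": [0, 0, -0.115], "turn": [0, 0, 0]}, {"travel": [0, -0.03, -0.14], "turn": [0, 0, 0]}, {"travel": [0, -0.075, -0.14], "turn": [0, 0, 0]}])

```text
time: 43.25
position: [0.4933, 0.0468, 0.2128]
tool_rot: [-3.136, 0.111, -0.013]
ft_force: [0.3, 0.5, 0.4]
grip_width: 0.343
grip_force: 0.0
```

Emit:
step_arm(commands=[{"travel": [0, -0.045, 0], "turn": [0, 0, 0]}, {"travel": [0, -0.09, 0], "turn": [0, 0, 0]}, {"travel": [0, -0.135, 0], "turn": [0, 0, 0]}, {"travel": [0, -0.18, 0], "turn": [0, 0, 0]}, {"travel": [0, -0.225, 0], "turn": [0, 0, 0]}])

```text
time: 43.75
position: [0.5045, 0.2747, 0.208]
tool_rot: [-3.14, 0.101, 0.0]
ft_force: [0.6, -0.1, 0.1]
grip_width: 0.34
grip_force: 0.0
```

```bash
python3 -c "
from h import *
show();t=ctrl.get_image('top');cv2.imwrite('pics/t18.png',t[:,:,::-1]);sc=ctrl.get_image('scene');cv2.imwrite('pics/s18.png',sc[:,:,::-1])
t0=cv2.imread('pics/top0.png')[:,:,::-1];C=cam('top');S=cam('scene')
# grey-bright blobs in stand region of top view
hs=cv2.cvtColor(t,cv2.COLOR_RGB2HSV);m=((hs[...,1]<55)&(hs[...,2]>150)).astype(np.uint8)
n,l,st,ce=cv2.connectedComponentsWithStats(m)
for i in range(1,n):
  if st[i,4]>5 and 260<ce[i][0]<370 and 200<ce[i][1]<315: print(st[i],ce[i].round(1))
print('expect heads',w2p(C,[[.497,.0683,.124],[.4848,-.0267,.124]]).round(1).tolist(),'pins down/up',w2p(C,[[.5003,.0939,.064],[.4815,-.0529,.064],[.5003,.0939,.074],[.4815,-.0529,.074]]).round(1).tolist())
# scene: pins up/down px and heads
print('scene heads',w2p(S,[[.497,.0683,.124],[.4848,-.0267,.124]]).round(1).tolist(),'pins',w2p(S,[[.5003,.0939,.064],[.4815,-.0529,.064],[.5003,.0939,.074],[.4815,-.0529,.074]]).round(1).tolist())
d=np.abs(t.astype(int)-t0).mean(2)
for nme,b in dict(bottle=(400,160,440,205),grey=(380,195,405,222),dye1=(245,175,268,197),paste=(203,185,232,213),mallet=(415,245,475,342),white=(322,336,346,362)).items(): print(nme,d[b[1]:b[3],b[0]:b[2]].mean().round(1))
"
```

```text
43.75 [0.5045 0.2747 0.208 ] toolx [ 0.998 -0.064 -0.   ] tooly [-0.064 -0.998 -0.   ] z [-0.  0. -1.] F [ 0.6 -0.1  0.1] g 0.34 0.0 q7 [-1.08, 0.17, 0.61, 1.65, -0.1, 1.35, -2.09]
[266 261  94  45 333] [303.5 286.2]
[274 268   4   6  20] [275.4 270.2]
[284 277   5   7  31] [286.1 280. ]
[291 277   7   7  33] [293.9 279.5]
[353 277   4   5  16] [354.6 279.4]
[272 284   4   6  21] [273.4 286.4]
[340 284   5   6  19] [342.1 286.9]
[329 286   7   6  33] [332.2 288.1]
[352 293   4   6  18] [353.3 295.5]
expect heads [[294.2, 279.2], [332.9, 283.3]] pins down/up [[285.5, 279.1], [342.4, 285.2], [285.2, 278.9], [342.6, 285.0]]
scene heads [[370.3, 217.8], [340.6, 206.3]] pins [[377.1, 240.0], [332.3, 221.8], [377.4, 236.9], [332.4, 218.7]]
bottle 2.2
grey 2.1
dye1 2.2
paste 2.1
mallet 8.2
white 6.8
```

```bash
python3 -c "
from h import *
s=ctrl.get_state();im=ctrl.get_image('wrist');cv2.imwrite('pics/w19.png',im[:,:,::-1])
K,d,R,t=cam('wrist',s);C=(K,d,R,t-R@np.array([0,0,.003]))
c=np.array([.4909,.0207]);a=np.radians(-7.35);X=np.array([np.cos(a),np.sin(a)]);Y=np.array([-np.sin(a),np.cos(a)])
w=lambda x,y,z:[*(c+x*X+y*Y),z]
pts={'so+y-x':w(-.021,.104,.069),'so+y+x':w(.021,.104,.069),'pb64':w(0,.074,.064),'pb74':w(0,.074,.074),'so-y-x':w(-.021,-.104,.069),'so-y+x':w(.021,-.104,.069),'pa64':w(0,-.074,.064),'pa74':w(0,-.074,.074),'p1':w(0,.048,.124),'p2':w(0,-.048,.124)}
for k,v in pts.items(): print(k,w2p(C,v).round(1).tolist())
hs=cv2.cvtColor(im,cv2.COLOR_RGB2HSV);m=((hs[...,1]<60)&(hs[...,2]>90)).astype(np.uint8)
n,l,st,ce=cv2.connectedComponentsWithStats(m)
for i in range(1,n):
  if st[i,4]>15 and ce[i][0]>430 and 150<ce[i][1]<330: print(st[i],ce[i].round(1),im[int(ce[i][1]),int(ce[i][0])])
"
```

```text
so+y-x [[471.9, 229.9]]
so+y+x [[480.9, 188.7]]
pb64 [[502.7, 210.9]]
pb74 [[507.9, 213.2]]
so-y-x [[656.6, 244.5]]
so-y+x [[670.7, 206.3]]
pa64 [[634.7, 222.2]]
pa74 [[642.9, 224.8]]
p1 [[567.5, 229.6]]
p2 [[665.9, 237.8]]
[ 428  158  155   77 2355] [473.  185.8] [255 249 199]
[ 443  177  111   70 4488] [499.3 212.5] [218 222 223]
[541 214  37  25 547] [558.8 226.2] [ 94  95 102]
[604 214   8   4  16] [608.1 215.8] [127 123 114]
[624 217  16  11 120] [632.4 221.7] [ 98 102 106]
[628 229  12  17 112] [635.1 236.7] [ 92  94 101]
[595 246  45   8 158] [625.2 250. ] [255 251 205]
[570 248  24   2  28] [581.5 248.5] [235 228 191]
[531 310  36  19 526] [550.3 319.4] [206 205 206]
```

```bash
python3 -c "
import cv2,numpy as np
im=cv2.imread('pics/w19.png');hs=cv2.cvtColor(im,cv2.COLOR_BGR2HSV)
for x0,x1 in((482,526),(612,640)):
  print(x0)
  for r in range(200,232): print(r,''.join('g' if s<60 and v<150 else 'w' if s<60 else 'd' if v<110 else '.' for s,v in hs[r,x0:x1,1:]))
"
```

```text
482
200 wwwwwwwwwwwwwwwwwwwwwwwwwwwwwwww........wwww
201 wwwwwwwwwwwwwwwwwwwwwwwwwwwwwwwwwwwwwwwwwwww
202 wwwwwwwwwwwwwwwwwwwwwwwwwwwwwwwwwwwwwwwwwwww
203 wwwwwwwwwwwwwwwwwwwwwwwwwwwwwwwwwwwwwwwwwwww
204 wwwwwwwwwwwwwwwww.www.....wwwwwwwwwwwwwwww..
205 wwwwwwwwwwwwwwwwwwwwwww....wwwwwwwwwwwww....
206 wwwwwwwwwwwwwwwwwwwwwwwww....wwwwwwwww......
207 wwwwwwwwwwwwwwwwwwwwwwwwww.....wwwwww...dggg
208 wwwwwwwwwwwwwwwwwwwwwwwwww......wwww...ggggg
209 wwwwwwwwwwwwwwwwwwwwwwwwwww......ww...gggggg
210 wwwwwwwwwww.wwwwwwwwwwwwwww.....ww...ggggggg
211 wwwwwwwwwww.wwwwwwwwwwwwww....wwww..gggggggg
212 wwwwwwwwwww.wwwwwwwwwwwwww..wwwwww..gggggggg
213 wwwwwwwwwww...wwwwwwwwwww...wwwwww.ggggggggg
214 wwwwwwwwwww....wwwwwwwww.wwwwwwwww.ggggggggg
215 wwwwwwwwwww.......wwww..wwwwwwwwww.ggggggggg
216 wwwwwwwwwww............wwwwwwwwwww..gggggggg
217 wwwwwwwwwwww...........wwwwwwwwwww....dggggg
218 wwwwwwwwwwwww.........wwwwwwwwwwww......gggg
219 wwwwwwwwwwwwww.......wwwwwwwwwwwww.......dgg
220 wwwwwwwwwwwwwwwwwwwwwwwwwwwwwwwwwww........d
221 wwwwwwwwwwwwwwwwwwwwwwwwwwwwwwwwwwww........
222 wwwwwwwwwwwwww
[... 831 characters left out ...]
.......
211 ............................
212 ............................
213 ............................
214 ............................
215 ............................
216 ............................
217 d.................wwwwww....
218 gdd.............wggwwgggww..
219 gggg...........wggggggggggw.
220 ggggg.........wggggggggggggw
221 gggggg........gggggggggggggg
222 ggggggggg....ggggggggggggwwg
223 ggggggggggg.gggggggggggggwgw
224 gggggggggggggggggwggggggggww
225 gggggggggggggggggggggggggw..
226 ggggggggggggggggggggggggw...
227 gggggggggggggggggggggggg....
228 ggggggggggggggggggggggg.....
229 ggggggggggggggggggggggggg...
230 gggggggggggggggggggggggggggg
231 gggggggggggggggggggggggggggg
```

```bash
python3 -c "
from bench import ctrl
print(ctrl.close_job())"
```

```text
the job is handed in; nothing more can be done
None
```

I finished the job and handed it in, with no verdict returned. The board is snapped under all four standoffs, both pins are driven down with the mallet, the mallet is back on its pad, and both grey punches stand in the board's end punch holes (y = ±48 mm); the punch at the −y end leans a few degrees and the jars and bottles look untouched.

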